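Fetch the walled-in sugar bowl from the tea tray

TASK

The sugar bowl is walled in on the tea tray: move the cup, the milk jug and the tea tin off onto the cork mat, and only when all three stand there bring the sugar bowl to the middle of the slate coaster. Then put the cup back on the middle of its saucer, and the milk jug and the tea tin each back exactly where it stood at first. Keep everything upright, set it down without dropping it, and leave the saucer, kettle, lamp and tongs where they are.

Things in the scene. Friction and masses are not known exactly. Their poses are not given: they have to be found in the camera images.
- sugar_bowl: small round white porcelain sugar bowl without handle, heaped with white sugar cubes that stay in it; 56 mm outside diameter (from 18 mm up to the rim; foot 40 mm), rim 40 mm high, cubes to about 46 mm; origin at the centre of its underside, z up. It stands on the tray walled in by the cup, milk jug and tea tin, with the kettle beyond it
- cup: white porcelain tea cup standing on its saucer; 62 mm outside diameter from 40 mm up to the rim, 75 mm high, foot 44 mm; one ear-shaped handle reaching 54 mm from the centre towards the cup's own -x, from 26 to 62 mm up; origin at the centre of its underside, z up
- milk_jug: open steel milk jug, round, 64 mm widest, 60 mm across at the rim, 100 mm high; handle reaching 59 mm from the centre towards its own -x, small spout lip to 41 mm on its +x; origin at the centre of its underside, z up
- tea_tin: closed rectangular tea tin with a wooden lid that stays on, 62 mm along its x by 58 mm along its y, 115 mm high; origin at the centre of its underside, z up
- saucer: loose white porcelain saucer under the cup, 104 mm across, rim 10 mm high; its flat inner floor is 5 mm above its underside and about 70 mm across; origin at the centre of its underside, z up. It stays on the tray
- mat: fixed cork mat on the table, the side area: 200 mm along its x by 290 mm along its y, 4 mm thick; origin at the centre of its underside
- coaster: fixed round dark slate coaster on the table, 90 mm across, 5 mm thick; origin at the centre of its underside
- kettle: bystander: red matte plastic kettle on its black base, 156 mm across, 200 mm high, loose, on the tray behind the sugar bowl; leave it alone; origin at the centre of its underside
- lamp_base: bystander: frosted glass lamp base, 74 mm across, 136 mm high, with a toggle switch, loose, on the tray beside the kettle; leave it alone; origin at the centre of its underside
- tongs: bystander: steel sugar tongs, 100 mm long, 10 mm high, loose, lying along its x in a front corner of the tray; leave it alone; origin under its middle. (The black tray is fixed, its floor 6 mm and its rim 22 mm above the table)
There are look-alikes about, which are no part of the job. Several things look just like the coaster: the one meant starts nearest to the robot's base. Leave any blue look-alike of the cup alone.

How it is judged:
On the way, in this order (a step that is already met when the one before it is completed fails the run):
1. the cup, the milk jug and the tea tin all stand on the cork mat, and the sugar bowl has not been moved (x of cup in the frame of mat between -0.08 and 0.08 m and y of cup in the frame of mat between -0.125 and 0.125 m and height (world z) of each of cup, milk_jug, tea_tin below 0.01 m and linear speed of each of cup, milk_jug, tea_tin below 0.03 m/s and angle between each of cup, milk_jug, tea_tin's own z axis and vertical below 0.12 rad and x of milk_jug in the frame of mat between -0.08 and 0.08 m and y of milk_jug in the frame of mat between -0.125 and 0.125 m and x of tea_tin in the frame of mat between -0.08 and 0.08 m and y of tea_tin in the frame of mat between -0.125 and 0.125 m and distance of sugar_bowl from where it was at the start of the episode below 0.02 m), for 0.2 s.
2. the sugar bowl stands on the coaster while the other three are still on the mat (horizontal distance between sugar_bowl and coaster below 0.015 m and height (world z) of sugar_bowl below 0.011 m and linear speed of each of sugar_bowl, cup, milk_jug, tea_tin below 0.03 m/s and angle between each of sugar_bowl, cup, milk_jug, tea_tin's own z axis and vertical below 0.12 rad and x of cup in the frame of mat between -0.08 and 0.08 m and y of cup in the frame of mat between -0.125 and 0.125 m and height (world z) of each of cup, milk_jug, tea_tin below 0.01 m and x of milk_jug in the frame of mat between -0.08 and 0.08 m and y of milk_jug in the frame of mat between -0.125 and 0.125 m and x of tea_tin in the frame of mat between -0.08 and 0.08 m and y of tea_tin in the frame of mat between -0.125 and 0.125 m), for 0.2 s.
At the end, for the whole second after the job is handed in: Bowl on the coaster within 15 mm of its centre, cup in the saucer within 12 mm of its centre, jug, tin and saucer within 15 mm of where each started (yaw free); all upright within 0.12 rad, released, at rest. (On the mat, centres at least 20 mm in from its edges.) (horizontal distance between sugar_bowl and coaster below 0.015 m and height (world z) of sugar_bowl below 0.011 m and linear speed of each of sugar_bowl, cup, milk_jug, tea_tin below 0.03 m/s and angle between each of sugar_bowl, cup, milk_jug, tea_tin's own z axis and vertical below 0.12 rad and horizontal distance between cup and saucer below 0.012 m and z of cup in the frame of saucer below 0.01 m and distance of each of milk_jug, tea_tin, saucer from where it was at the start of the episode below 0.015 m); the robot touches nothing.
It fails at once if the sugar bowl, cup, jug or tin is tipped over (more than 0.5 rad) (angle between any of sugar_bowl, cup, milk_jug, tea_tin's own z axis and vertical above 0.5 rad).
It fails at once if the sugar bowl, cup, jug or tin is dropped (falls free faster than 0.6 m/s, about 20 mm) ((linear speed of sugar_bowl above 0.6 m/s and contact force between the fingers and sugar_bowl below 0.1 N) or (linear speed of cup above 0.6 m/s and contact force between the fingers and cup below 0.1 N) or (linear speed of milk_jug above 0.6 m/s and contact force between the fingers and milk_jug below 0.1 N) or (linear speed of tea_tin above 0.6 m/s and contact force between the fingers and tea_tin below 0.1 N)).
It fails at once if the kettle, lamp or tongs are pushed more than 20 mm (distance of any of kettle, lamp_base, tongs from where it was at the start of the episode above 0.02 m).
It also fails if it takes over 147 s, if anything falls off the work surface, if the arm or the gripper's body presses on something with over 40 N, if the wrist force passes 120 N, or if a joint passes its speed limit or range.

ROBOT

A 6-joint arm with a two-finger parallel gripper is mounted at the origin on the work surface. World frame = base frame: x ahead of the robot, y to its left, z up, the work surface at z = 0. Lengths are in m, angles in rad, forces in N, time in s.
With the tool pointing down it reaches from about 0.25 to 0.775 m from the base axis. Payload 4 kg.
Tool frame: the origin (TCP) lies on the centre line of the jaws, within the pads' length; the fingertips stand 11 mm ahead of it and the grasp point (between the pads) lies 8 mm behind it; z points along the fingers, y is the line along which they close (so a half turn about z gives the same grasp; the last joint's range is limited). The gripper opens to 94 mm and grips with 3 to 60 N. Pads are 16 mm wide; open, the fingers measure 119 mm over their backs; the gripper's body (75 mm by 177 mm) begins 78 mm behind the grasp point.
Start: joints at [1.085, 0.087, 1.371, -0, 1.684, -0.103], TCP at [0.205, 0.51, 0.217] pointing down, gripper open.
Joint ranges: [-3.1, 3.1], [-0.76, 2.03], [0.27, 2.55], [-1.08, 4.22], [0.17, 2.65], [-2.57, 2.57]. Speed limits (rad/s): [2.79, 2.79, 3.14, 3.14, 3.14, 3.14].

INTERFACE

Orientations are given as a unit quaternion [w, x, y, z].
In Python, from workcell import telemetry, grab_frame, get_calibration, robot, regions_of gives the robot as it stands.
- The arm moves only by the tool send_rows, never from a script. Its argument "rows" is a list that holds one entry, the list of rows, each a list of 4 numbers: the shift along the tool's x, y, z each as a share of 300 mm, from -1 to 1, then the turn about the tool's z as a share of 360 degrees, from -1 to 1. In form: [[[tx, ty, tz, turn], ...]]. A call has 1 to 20 rows; each row is the pose to reach, as a shift and turn from the pose commanded when the call began, along the tool's axes at that moment, turning the shorter way round; what a row does not reach only later rows make up. A row lasts 1/12 s, in which the tool goes at most 41.7 mm and 7.16 degrees, less where a joint would pass 70% of its speed; a pose out of reach is approached as far as the arm can. A call with a number of a shift or a turn outside -1 to 1 is refused whole. A call with a gripper value outside its range is refused whole. "claw" is the opening, from 0 (shut) to 1 (fully open), set as the call begins (left out, the last holds). The fingers move at their own pace and stop on an object; "newtons" is the grip in N (left out, the last holds). Time passes only in rows, so rows that repeat a pose let the fingers close. It gives the time, the measured TCP pose, the force, the opening and the grip force at its end, in the units of the state.
- telemetry.get_state(): the state, without advancing time (a new reading comes with each control period).
- grab_frame(name): name is "scene" or "top" or "wrist"; returns the picture (400x640x3 uint8, blue, green, red); there is no depth.
- get_calibration(name): a dict with "fx", "fy", "cx", "cy" (pixels), "view" (4x4, takes a point from world to camera coordinates). Camera axes: x right, y down, z forward; pixel columns grow to the right and rows downward; lengths in m; the calibration is good to about 2 mm. The wrist camera is an equidistant fisheye: a pixel r from the principal point sees the ray r / f radians off the axis. A picture is of the moment at which its call begins: read the wrist's pose just before it. get_calibration takes no time and is no camera call; for the wrist camera it gives the pose at the moment of the call.
- robot.close_job(): hands the job in; it is judged then, once.
Trained networks look in the newest picture that a camera, given by its name, has taken for a name from the list of things; names that differ only in an ending like _2 or _b are one class to them, and where a whole thing is asked for, a point or a joint stands for the part that bears it (a point fixed in the world has none). Each returns a list of dicts, best first, with "confidence" (0 to 1); they miss things now and then, are a little off and sometimes report something else, mostly with a low value. They report only what shows in the picture. A call takes as long as a camera call. They do not tell look-alikes from the thing itself.
- regions_of(query, camera): "region" (400x640 bool, what is visible of it) and "xy" ([column, row] in pixels, amid what is visible of it).
The state is a dict: "time": time; "qpos": joint angles; "joint_vel": joint speeds; "joint_torque": joint torques, N m; "ee_pos": TCP position; "tool_rot": TCP orientation; "wrist_force": force on the tool from outside, world axes, zero at the start; "torque": the same for the moment, N m; "grip_width": finger opening in m; "gripper_force": force on a finger pad.
Only numpy, scipy, OpenCV 4.12 (cv2) and the standard library are available. Lean on these libraries where they do the work, as an engineer would, in place of code of your own. Each camera call takes 0.05 s, during which the arm holds its last target. There are 200 camera calls.

## Working session

There is one attempt and no reset: what is moved stays moved. The work goes in short steps, Python scripts to look and compute and a tool call to move; the robot and the scene stay as the last step left them, time stands still between calls to the robot, and variables do not carry over. Pictures are saved under pics/ and viewed, at most 14 in all, crops included, and the job is handed in when it is done.

Besides the shell and the picture viewer there is one more tool, called by a JSON object that holds its "api" and its "payload". send_rows: Moves the arm, as the interface text tells. Its arguments: {"type":"object","properties":{"rows":{"type":"array"},"claw":{"type":"number"},"newtons":{"type":"number"}},"required":["rows"]}

```bash
mkdir -p pics; ls
cat > h.py <<'E'
import numpy as np, cv2
from workcell import telemetry, grab_frame, get_calibration, robot, regions_of
def ray(cal,uv,wrist=False):
    x=(uv[0]-cal["cx"])/cal["fx"]; y=(uv[1]-cal["cy"])/cal["fy"]
    if wrist:
        r=np.hypot(x,y); s=np.sin(r)/r if r>1e-9 else 1
        d=np.array([x*s,y*s,np.cos(r)])
    else: d=np.array([x,y,1.])
    V=np.array(cal["view"]); R=V[:3,:3]; o=-R.T@V[:3,3]
    d=R.T@d; return o,d/np.linalg.norm(d)
def atz(cal,uv,z,wrist=False):
    o,d=ray(cal,uv,wrist); return o+d*(z-o[2])/d[2]
def proj(cal,p,wrist=False):
    V=np.array(cal["view"]); c=V[:3,:3]@np.asarray(p,float)+V[:3,3]
    if wrist:
        r=np.hypot(c[0],c[1]); t=np.arctan2(r,c[2]); k=t/max(r,1e-9)
        return np.array([cal["fx"]*c[0]*k+cal["cx"],cal["fy"]*c[1]*k+cal["cy"]])
    return np.array([cal["fx"]*c[0]/c[2]+cal["cx"],cal["fy"]*c[1]/c[2]+cal["cy"]])
E
python3 - <<'E'
from h import *
np.set_printoptions(precision=3,suppress=True)
s=telemetry.get_state(); print(s)
for n in ("top","scene"):
    f=grab_frame(n); cv2.imwrite(f"pics/{n}0.png",f); c=get_calibration(n); print(n,c)
    for q in ["sugar_bowl","cup","milk_jug","tea_tin","saucer","mat","coaster","kettle","lamp_base","tongs"]:
        for r in regions_of(q,n):
            if r["confidence"]<.2: continue
            ys,xs=np.where(r["region"]); print(q,round(r["confidence"],2),np.round(r["xy"],1),xs.min(),xs.max(),ys.min(),ys.max(),len(xs), atz(c,r["xy"],0.006)[:2])
E
```

```text
pics
{'time': 0.0, 'qpos': array([ 1.085,  0.088,  1.372,  0.   ,  1.684, -0.103]), 'joint_vel': array([ 0.   , -0.002, -0.001, -0.001,  0.001, -0.002]), 'joint_torque': array([  0.   , -34.019, -30.242,   0.072,   0.033,  -0.   ]), 'ee_pos': array([0.205, 0.51 , 0.215]), 'tool_rot': array([-0.   ,  0.19 ,  0.982, -0.001]), 'wrist_force': array([ 0.186, -0.269, -0.419]), 'torque': array([-0.002, -0.01 ,  0.024]), 'gripper_force': 0.0, 'grip_width': 0.09399112368706082}
top {'fx': 408.53338112675596, 'fy': 408.53338112675596, 'cx': 319.1892392864295, 'cy': 198.68533882353105, 'view': array([[-0.027, -0.999, -0.024, -0.051],
       [-0.996,  0.029, -0.087,  0.602],
       [ 0.088,  0.021, -0.996,  1.031],
       [ 0.   ,  0.   ,  0.   ,  1.   ]])}
sugar_bowl 0.67 [389.9 226.7] 379 400 219 239 369 [ 0.523 -0.25 ]
cup 0.9 [428.  225.7] 415 443 212 245 640 [ 0.523 -0.349]
cup 0.81 [506.3 237.4] 489 522 227 252 702 [ 0.487 -0.549]
milk_jug 0.81 [355.3 233.8] 343 369 218 255 611 [ 0.507 -0.16 ]
tea_tin 0.67 [398.5 267.2] 383 414 251 281 891 [ 0.418 -0.268]
saucer 0.84 [412.9 222.8] 404 442 
[... 595 characters left out ...]
       [-0.464, -0.349, -0.814,  1.328],
       [ 0.   ,  0.   ,  0.   ,  1.   ]])}
cup 0.93 [265.1 141.2] 253 275 130 158 499 [ 0.482 -0.375]
cup 0.79 [231.4 110.5] 219 244 101 127 466 [ 0.441 -0.57 ]
milk_jug 0.77 [311.8 162.8] 300 329 147 183 771 [ 0.464 -0.195]
tea_tin 0.79 [301.4 130.8] 290 316 113 154 882 [ 0.372 -0.309]
saucer 0.45 [273.1 155.6] 263 280 144 164 164 [ 0.515 -0.312]
mat 0.61 [435.9 250. ] 372 498 199 302 7050 [0.509 0.258]
coaster 0.87 [321.4 293.6] 305 340 278 310 916 [0.79  0.086]
coaster 0.55 [358.9 195.1] 345 374 182 206 580 [ 0.48  -0.007]
kettle 0.59 [238.8 175. ] 202 271 139 215 3729 [ 0.639 -0.343]
lamp_base 0.65 [288.2 216.8] 274 299 189 231 760 [ 0.665 -0.125]
```

Run:
```python
import cv2
a=cv2.imread("pics/top0.png")[95:310,120:540]; cv2.imwrite("pics/a.png",cv2.resize(a,(800,410),interpolation=cv2.INTER_CUBIC))
a=cv2.imread("pics/scene0.png")[80:320,180:520]; cv2.imwrite("pics/b.png",cv2.resize(a,(800,565),interpolation=cv2.INTER_CUBIC))
```

```text
(no output)
```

View pics/a.png

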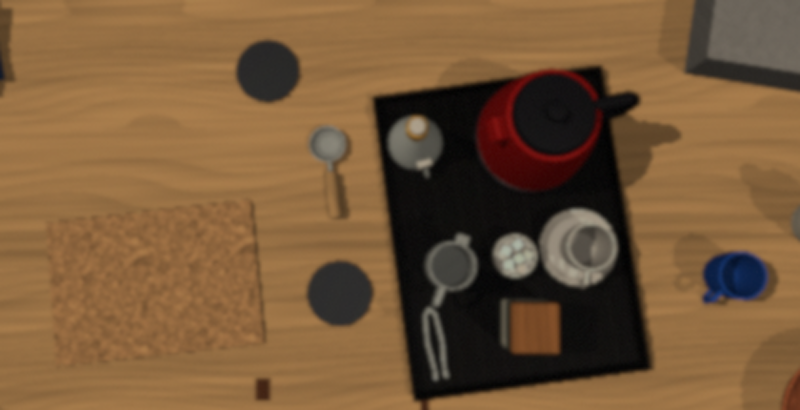

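View pics/b.png

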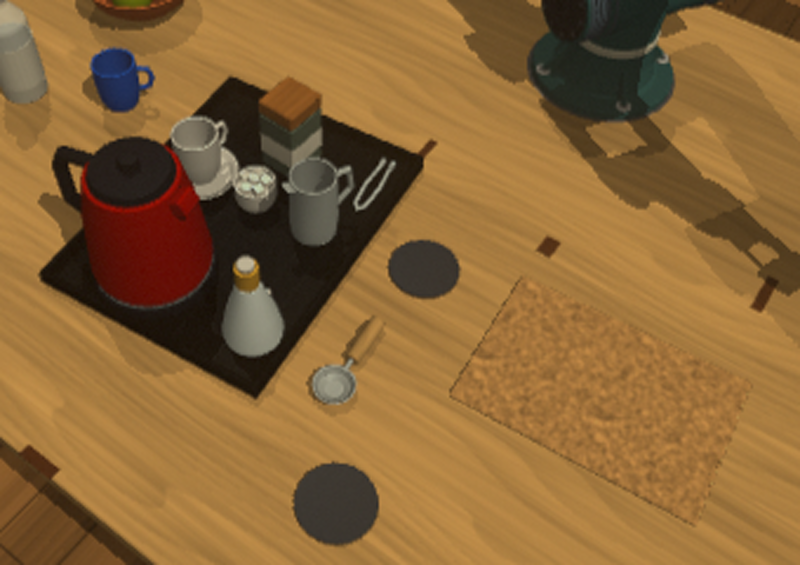

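```bash
cat > plan.py <<'E'
# usage: python3 plan.py x y z closing_yaw_deg  -> row(s) from the commanded pose; 'set' semantics: stores new pose
import sys, json, os, numpy as np
def load(): return json.load(open("cmd.json")) if os.path.exists("cmd.json") else [0.205,0.51,0.217,68.04]
def plan(*targets,store=True):
    c=load(); a=np.radians(c[3]); Y=np.array([np.cos(a),np.sin(a),0]); Z=np.array([0,0,-1.]); X=np.cross(Y,Z)
    R=np.array([X,Y,Z]); t=None
    for t in targets:
        d=R@(np.array(t[:3])-c[:3])/0.3; dy=(t[3]-c[3]+180)%360-180
        r=np.round(np.r_[d,-dy/360],4); print(r.tolist(),"rows>=",int(np.ceil(max(np.linalg.norm(d)*300/41.7,abs(dy)/7.16))))
        if np.abs(r).max()>1: print("TOO FAR")
        t=[*(np.array(c[:3])+R.T@r[:3]*0.3),c[3]-r[3]*360]
    if store: json.dump(list(map(float,t)),open("cmd.json","w"))
if __name__=="__main__":
    v=list(map(float,sys.argv[1:])); plan(*[v[i:i+4] for i in range(0,len(v),4)])
E
python3 - <<'E'
from h import *
np.set_printoptions(precision=4,suppress=True)
c=get_calibration("wrist"); V=np.array(c["view"]); print(c,-V[:3,:3].T@V[:3,3])
E
python3 plan.py 0.36 0.22 0.3 0
```

```text
{'fx': 309.70691628693146, 'fy': 309.70691628693146, 'cx': 323.6858182037225, 'cy': 198.3429704728383, 'view': array([[ 0.3724,  0.9281, -0.0007, -0.5495],
       [ 0.8938, -0.3584,  0.2694, -0.0291],
       [ 0.2498, -0.101 , -0.963 ,  0.3908],
       [ 0.    ,  0.    ,  0.    ,  1.    ]])} [0.133  0.539  0.3838]
[-0.8407, -0.7033, -0.2767, 0.189] rows>= 10
```

{"api": "send_rows", "payload": {"rows": [[[-0.8407,-0.7033,-0.2767,0.189],[-0.8407,-0.7033,-0.2767,0.189],[-0.8407,-0.7033,-0.2767,0.189],[-0.8407,-0.7033,-0.2767,0.189],[-0.8407,-0.7033,-0.2767,0.189],[-0.8407,-0.7033,-0.2767,0.189],[-0.8407,-0.7033,-0.2767,0.189],[-0.8407,-0.7033,-0.2767,0.189],[-0.8407,-0.7033,-0.2767,0.189],[-0.8407,-0.7033,-0.2767,0.189],[-0.8407,-0.7033,-0.2767,0.189],[-0.8407,-0.7033,-0.2767,0.189],[-0.8407,-0.7033,-0.2767,0.189],[-0.8407,-0.7033,-0.2767,0.189]]]}}

```text
time: 2.27
ee_pos: [0.3602, 0.2207, 0.2993]
tool_rot: [-0.0, 0.706, 0.708, -0.0]
wrist_force: [-0.1, 0.3, 0.1]
grip_width: 0.0937
gripper_force: 0.0
```

```bash
python3 - <<'E'
from h import *
f=grab_frame("wrist"); cv2.imwrite("pics/w0.png",f)
E
python3 plan.py 0.44 -0.07 0.3 0
```

```text
[-0.9667, 0.2666, 0.0, -0.0] rows>= 8
```

{"api": "send_rows", "payload": {"rows": [[[-0.9667,0.2666,0,0],[-0.9667,0.2666,0,0],[-0.9667,0.2666,0,0],[-0.9667,0.2666,0,0],[-0.9667,0.2666,0,0],[-0.9667,0.2666,0,0],[-0.9667,0.2666,0,0],[-0.9667,0.2666,0,0],[-0.9667,0.2666,0,0],[-0.9667,0.2666,0,0],[-0.9667,0.2666,0,0],[-0.9667,0.2666,0,0]]]}}

```text
time: 3.32
ee_pos: [0.4406, -0.0679, 0.2998]
tool_rot: [0.0, 0.706, 0.708, 0.0]
wrist_force: [0.3, -0.6, 0.1]
grip_width: 0.094
gripper_force: 0.0
```

Run:
```python
from h import *
np.set_printoptions(precision=4,suppress=True)
c=get_calibration("wrist"); f=grab_frame("wrist"); cv2.imwrite("pics/w1.png",f)
import pickle; D={"cal":c}
for q in ["sugar_bowl","cup","milk_jug","tea_tin","saucer","coaster"]:
    for r in regions_of(q,"wrist"):
        if r["confidence"]<.2: continue
        ys,xs=np.where(r["region"]); print(q,round(r["confidence"],2),np.round(r["xy"],1),xs.min(),xs.max(),ys.min(),ys.max(),len(xs),atz(c,r["xy"],0.006,True)[:2])
        D.setdefault(q,[]).append(r)
pickle.dump(D,open("w1.pkl","wb"))
```

```text
sugar_bowl 0.61 [373.2 281.3] 353 388 264 296 896 [ 0.5278 -0.2681]
cup 0.71 [376.3 342.4] 356 394 304 353 603 [ 0.5461 -0.4129]
milk_jug 0.93 [368.5 234.8] 333 398 205 267 2642 [ 0.5141 -0.1802]
tea_tin 0.64 [313.6 287.3] 292 337 261 309 1993 [ 0.4245 -0.2796]
saucer 0.92 [374.5 299. ] 348 396 293 307 466 [ 0.5331 -0.3058]
saucer 0.21 [298.5 207.4] 268 329 201 220 509 [ 0.402  -0.1341]
coaster 0.87 [344.6 125.3] 317 374 97 155 2718 [ 0.4716 -0.0069]
coaster 0.57 [525.3  83.1] 505 545 58 108 1605 [0.7831 0.0859]
```

View pics/w1.png

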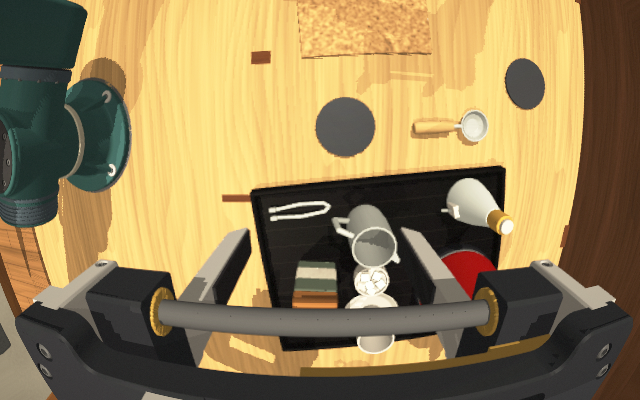

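```bash
python3 plan.py 0.40 -0.23 0.3 0
```

```text
[-0.5333, -0.1333, 0.0, -0.0] rows>= 4
```

Run:
```python
import json; from plan import plan
json.dump([0.44,-0.07,0.3,0.0],open("cmd.json","w"))
plan([0.55,-0.20,0.32,90])
```

```text
[-0.4333, 0.3667, -0.0667, -0.25] rows>= 13
```

{"api": "send_rows", "payload": {"rows": [[[-0.4333,0.3667,-0.0667,-0.25],[-0.4333,0.3667,-0.0667,-0.25],[-0.4333,0.3667,-0.0667,-0.25],[-0.4333,0.3667,-0.0667,-0.25],[-0.4333,0.3667,-0.0667,-0.25],[-0.4333,0.3667,-0.0667,-0.25],[-0.4333,0.3667,-0.0667,-0.25],[-0.4333,0.3667,-0.0667,-0.25],[-0.4333,0.3667,-0.0667,-0.25],[-0.4333,0.3667,-0.0667,-0.25],[-0.4333,0.3667,-0.0667,-0.25],[-0.4333,0.3667,-0.0667,-0.25],[-0.4333,0.3667,-0.0667,-0.25],[-0.4333,0.3667,-0.0667,-0.25],[-0.4333,0.3667,-0.0667,-0.25],[-0.4333,0.3667,-0.0667,-0.25]]]}}

```text
time: 5.0
ee_pos: [0.5508, -0.1996, 0.3194]
tool_rot: [-0.0, 0.001, 1.0, 0.0]
wrist_force: [0.4, -0.9, 0.4]
grip_width: 0.0939
gripper_force: 0.0
```

```bash
cat > look.py <<'E'
import sys,pickle
from h import *
np.set_printoptions(precision=4,suppress=True)
n=sys.argv[1]; Q=sys.argv[2:] or ["sugar_bowl","cup","milk_jug","tea_tin","saucer","coaster"]
c=get_calibration("wrist"); f=grab_frame("wrist"); cv2.imwrite(f"pics/{n}.png",f); D={"cal":c}
for q in Q:
    for r in regions_of(q,"wrist"):
        if r["confidence"]<.2: continue
        ys,xs=np.where(r["region"]); print(q,round(r["confidence"],2),np.round(r["xy"],1),xs.min(),xs.max(),ys.min(),ys.max(),len(xs),atz(c,r["xy"],0.006,True)[:2])
        D.setdefault(q,[]).append(r)
pickle.dump(D,open(n+".pkl","wb"))
E
python3 look.py w2; python3 plan.py 0.55 -0.34 0.32 90
```

```text
sugar_bowl 0.62 [293.  149.6] 273 311 126 164 1176 [ 0.528  -0.2482]
sugar_bowl 0.46 [544.4 139.3] 496 601 86 196 10424 [0.4927 0.2107]
cup 0.86 [230.5 151.6] 202 252 117 178 1925 [ 0.5291 -0.3499]
cup 0.74 [121.3 130.6] 101 148 110 153 1562 [ 0.4807 -0.5638]
cup 0.39 [545.8 138.6] 496 601 86 197 10561 [0.491  0.2143]
cup 0.38 [355.6 137.4] 330 382 101 172 2297 [ 0.5088 -0.1508]
milk_jug 0.77 [356.7 140.9] 331 381 101 172 2313 [ 0.5142 -0.149 ]
saucer 0.8 [254.6 145.4] 212 269 118 181 1340 [ 0.5202 -0.3093]
saucer 0.27 [279.9 255.9] 227 324 195 307 8483 [ 0.7106 -0.2762]
coaster 0.93 [439.2 119.1] 416 466 91 145 2172 [ 0.4747 -0.0146]
coaster 0.7 [471.  276.1] 453 484 265 298 559 [0.7633 0.0851]
[0.0, -0.4667, 0.0, -0.0] rows>= 4
```

View pics/w2.png

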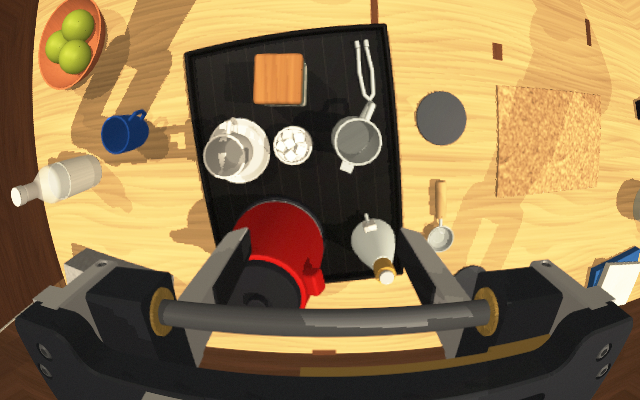

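{"api": "send_rows", "payload": {"rows": [[[0,-0.4667,0,0],[0,-0.4667,0,0],[0,-0.4667,0,0],[0,-0.4667,0,0],[0,-0.4667,0,0],[0,-0.4667,0,0],[0,-0.4667,0,0]]]}}

```text
time: 5.93
ee_pos: [0.5511, -0.3385, 0.3198]
tool_rot: [0.0, -0.001, 1.0, 0.0]
wrist_force: [-0.3, 0.8, 0.2]
grip_width: 0.0941
gripper_force: 0.0
```

```bash
python3 look.py w3
```

```text
sugar_bowl 0.71 [387.3 146.2] 368 406 126 164 1186 [ 0.5219 -0.2388]
cup 0.64 [195.5 126. ] 171 222 100 148 1823 [ 0.4856 -0.5482]
cup 0.63 [332.5 151.4] 303 349 115 177 1831 [ 0.5315 -0.3253]
cup 0.61 [507.2 125. ] 489 530 100 149 1618 [ 0.4741 -0.0198]
milk_jug 0.91 [452.8 141. ] 418 480 106 173 2660 [ 0.5091 -0.1269]
tea_tin 0.67 [384.6  81.2] 359 417 51 107 2931 [ 0.4194 -0.2453]
saucer 0.94 [319.7 130. ] 294 359 116 181 1513 [ 0.498  -0.3453]
coaster 0.83 [506.9 124.7] 491 530 100 149 1601 [ 0.4736 -0.0205]
coaster 0.42 [525.5 264.1] 517 529 261 266 52 [0.7478 0.0795]
```

View pics/w3.png

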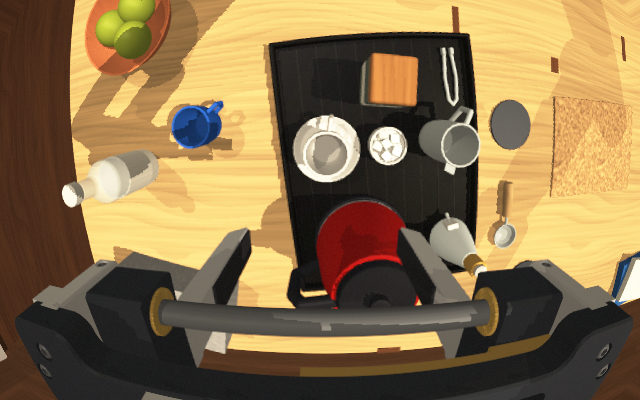

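```bash
cat > tri.py <<'E'
from h import *
import pickle
def tri(obs):  # [(cal,uv)] wrist
    A=np.zeros((3,3));b=np.zeros(3)
    for c,uv in obs:
        o,d=ray(c,uv,True); P=np.eye(3)-np.outer(d,d); A+=P;b+=P@o
    p=np.linalg.solve(A,b); return p,[np.round(proj(c,p,True)-uv,1) for c,uv in obs]
E
python3 - <<'E'
from tri import *
np.set_printoptions(precision=4,suppress=True)
c2,c3=[pickle.load(open(f"w{i}.pkl","rb"))["cal"] for i in (2,3)]
for n,a,b,z in [("bowl",(293,145),(387,146),.046),("cup",(229,158),(326,154),.086),("jug",(358,140),(460,144),.106),("tin",(279,79),(390,80),.121),("coaster",(441,118.5),(510.5,124.5),.005)]:
    p,e=tri([(c2,a),(c3,b)]); print(n,p,e, "atz",atz(c2,a,z,True)[:2],atz(c3,b,z,True)[:2])
for i,(x0,y0) in ((2,(180,40)),(3,(270,40))):
    f=cv2.imread(f"pics/w{i}.png")[y0:y0+160,x0:x0+215]; f=cv2.resize(f,(800,596),interpolation=cv2.INTER_CUBIC)
    s=800/215
    for u in range(x0,x0+215,20): cv2.line(f,(int((u-x0+.5)*s),0),(int((u-x0+.5)*s),596),(255,255,0),1); cv2.putText(f,str(u),(int((u-x0)*s),10),0,.4,(0,255,255),1)
    for v in range(y0,y0+160,20): cv2.line(f,(0,int((v-y0+.5)*s)),(800,int((v-y0+.5)*s)),(255,255,0),1); cv2.putText(f,str(v),(0,int((v-y0)*s)),0,.4,(0,255,255),1)
    cv2.imwrite(f"pics/z{i}.png",f)
E
```

```text
bowl [ 0.5183 -0.2452  0.0345] [array([0. , 0.3]), array([ 0. , -0.3])] atz [ 0.5167 -0.2441] [ 0.5176 -0.2476]
cup [ 0.5303 -0.3358  0.06  ] [array([-0. , -1.2]), array([0. , 1.2])] atz [ 0.5283 -0.3276] [ 0.5252 -0.336 ]
jug [ 0.5052 -0.1573  0.1   ] [array([-0. ,  0.2]), array([ 0. , -0.2])] atz [ 0.5044 -0.158 ] [ 0.505  -0.1601]
tin [ 0.4274 -0.2559  0.0963] [array([0. , 0.1]), array([ 0. , -0.1])] atz [ 0.4302 -0.2524] [ 0.4304 -0.2612]
coaster [ 0.473  -0.0101  0.0024] [array([ 0. , -0.3]), array([-0. ,  0.3])] atz [ 0.4735 -0.0111] [ 0.4726 -0.0118]
```

View pics/z2.png

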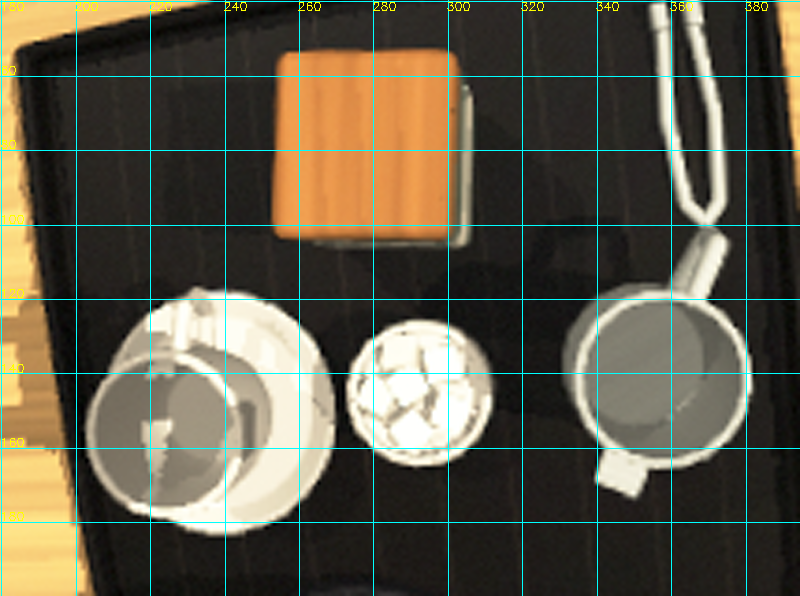

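View pics/z3.png

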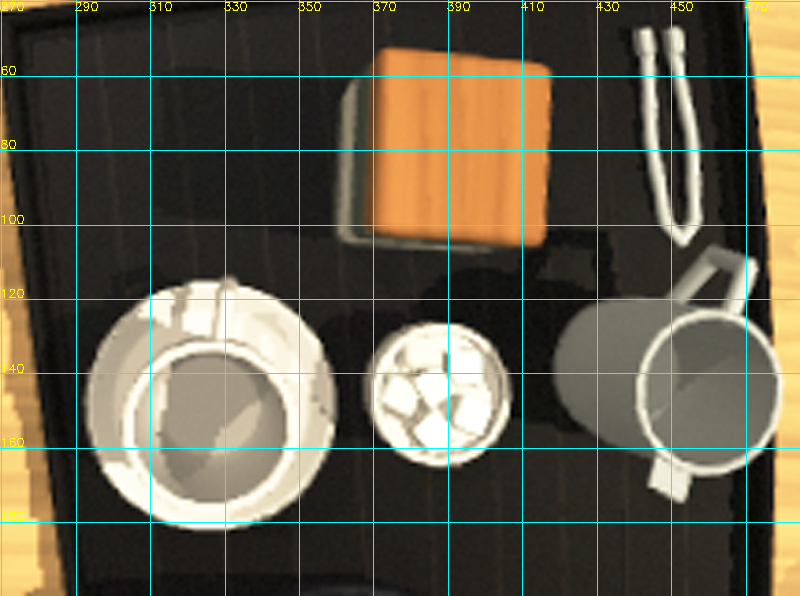

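Run:
```python
from tri import *
np.set_printoptions(precision=4,suppress=True)
c2,c3=[pickle.load(open(f"w{i}.pkl","rb"))["cal"] for i in (2,3)]
for n,a,b,z in [("bowl",(292.3,145),(387.4,145.4),.046),("cup",(223.6,156.2),(326.3,152.9),.086),("saucer",(239,150.4),(326.2,148.6),.016),("jug",(358.1,141.4),(460.1,145),.106),("tin",(278.4,78.5),(393.7,79.2),.121)]:
    p,e=tri([(c2,a),(c3,b)]); print(n,p,e, "atz",atz(c2,a,z,True)[:2],atz(c3,b,z,True)[:2])
Z=lambda c,x0,x,y:(x0+x/3.72-.5,40+y/3.72-.5)
for l in ([(279,50),(459,52),(460,238),(273,238)],): print(np.array([atz(c2,Z(c2,180,*q),.121,True) for q in l])[:,:2])
for l in ([(378,47),(551,65),(544,245),(375,233)],): print(np.array([atz(c3,Z(c3,270,*q),.121,True) for q in l])[:,:2])
print("jug handle c2",atz(c2,Z(c2,180,712,240),.09,True)," spout",atz(c2,Z(c2,180,625,475),.1,True))
print("cup handle c2",atz(c2,Z(c2,180,193,300),.065,True),"c3",atz(c3,Z(c3,270,222,285),.065,True))
print("tongs",[atz(c2,Z(c2,180,*q),.01,True)[:2] for q in ((675,10),(705,222))])
# mat corners from w2
for r in [] : pass
f=cv2.imread("pics/w2.png")
for uv in ((497,86),(601,93),(600,189),(498,196)): print("mat",atz(c2,uv,.004,True)[:2])
for n in ("top","scene"):
    c=get_calibration(n); rr=regions_of("mat",n)[0]["region"].astype(np.uint8)
    k=max(cv2.findContours(rr,0,2)[0],key=cv2.contourArea); b=cv2.boxPoints(cv2.minAreaRect(k)); ap=cv2.approxPolyDP(k,8,True)[:,0]
    print(n,np.array([atz(c,q,.004)[:2] for q in ap]))
    for r in regions_of("coaster",n): 
        if r["confidence"]>.3: print("coaster",atz(c,r["xy"],.005)[:2])
```

```text
bowl [ 0.5173 -0.2457  0.0397] [array([-0., -0.]), array([-0.,  0.])] atz [ 0.5167 -0.2451] [ 0.5167 -0.2471]
cup [ 0.5249 -0.3356  0.0846] [array([-0. , -0.7]), array([0. , 0.7])] atz [ 0.5257 -0.3352] [ 0.5237 -0.3357]
saucer [ 0.5272 -0.3351  0.007 ] [array([-0. , -0.1]), array([0. , 0.1])] atz [ 0.5264 -0.3326] [ 0.526  -0.3352]
jug [ 0.5067 -0.1572  0.1003] [array([-0.,  0.]), array([ 0., -0.])] atz [ 0.5062 -0.1579] [ 0.5063 -0.1599]
tin [ 0.4282 -0.2545  0.1112] [array([-0. , -0.2]), array([-0. ,  0.2])] atz [ 0.4296 -0.2531] [ 0.4292 -0.2567]
[[ 0.3968 -0.2819]
 [ 0.4001 -0.2244]
 [ 0.4601 -0.2242]
 [ 0.4583 -0.284 ]]
[[ 0.3975 -0.2839]
 [ 0.3994 -0.227 ]
 [ 0.4593 -0.2289]
 [ 0.4581 -0.2846]]
jug handle c2 [ 0.459  -0.1402  0.09  ]  spout [ 0.5397 -0.17    0.1   ]
cup handle c2 [ 0.4779 -0.3283  0.065 ] c3 [ 0.476  -0.3318  0.065 ]
tongs [array([ 0.359 , -0.1436]), array([ 0.4488, -0.1312])]
mat [0.4085 0.0953]
mat [0.3772 0.3831]
mat [0.5858 0.4139]
mat [0.603  0.1151]
top [[0.6011 0.1154]
 [0.5826 0.3961]
 [0.3881 0.3783]
 [0.4122 0.0994]]
coaster [0.7923 0.084 ]
coaster [ 0.47   -0.0096]
scene [[0.4147 0.1017]
 [0.6056 0.1179]
 [0.58   0.3994]
 [0.3868 0.3824]]
coaster [0.7902 0.0858]
coaster [ 0.4798 -0.0069]
```

```bash
cat > mv.py <<'E'
# python3 mv.py "x y z yaw step_mm hold" ... : rows from the commanded pose, interpolated; stores the new commanded pose
import sys, json, numpy as np
c=json.load(open("cmd.json")); a=np.radians(c[3]); Y=np.array([np.cos(a),np.sin(a),0]); Z=np.array([0,0,-1.]); R=np.array([np.cross(Y,Z),Y,Z])
cur=np.array(c); rows=[]
for s in sys.argv[1:]:
    v=list(map(float,s.split())); t=np.array(v[:4]); t[3]=cur[3]+((t[3]-cur[3]+180)%360-180)
    n=max(1,int(np.ceil(max(np.linalg.norm(t[:3]-cur[:3])*1000/v[4],abs(t[3]-cur[3])/7-1e-6))))
    for k in [*range(1,n+1)]+[n]*int(v[5]):
        p=cur+(t-cur)*k/n; rows.append(np.r_[R@(p[:3]-c[:3])/.3,-(p[3]-c[3])/360].round(3)+0.)
    cur=t
rows=np.array(rows); print(len(rows),"ROWS" if len(rows)<21 and np.abs(rows).max()<=1 else "BAD"); print(str(rows.tolist()).replace(".0,",",").replace(".0]","]"))
r=rows[-1]; json.dump([*map(float,np.array(c[:3])+R.T@r[:3]*.3),float(c[3]-r[3]*360)],open("cmd.json","w"))
E
python3 mv.py "0.429 -0.255 0.22 87.5 41 1" "0.429 -0.255 0.1 87.5 40 0" "0.429 -0.255 0.067 87.5 12 2"
python3 - <<'E'
from tri import *
c2,c3=[pickle.load(open(f"w{i}.pkl","rb"))["cal"] for i in (2,3)]
print(atz(c3,(362,198),.006,True),atz(c2,(270,200),.006,True),proj(c2,(.64,-.3,.2),True))
E
```

```text
14 ROWS
[[0.081, 0.057, 0.067, 0.001], [0.161, 0.113, 0.133, 0.003], [0.242, 0.17, 0.2, 0.004], [0.323, 0.227, 0.267, 0.006], [0.403, 0.283, 0.333, 0.007], [0.403, 0.283, 0.333, 0.007], [0.403, 0.283, 0.467, 0.007], [0.403, 0.283, 0.6, 0.007], [0.403, 0.283, 0.733, 0.007], [0.403, 0.283, 0.77, 0.007], [0.403, 0.283, 0.807, 0.007], [0.403, 0.283, 0.843, 0.007], [0.403, 0.283, 0.843, 0.007], [0.403, 0.283, 0.843, 0.007]]
[ 0.60677611 -0.27673203  0.006     ] [ 0.60978748 -0.28782099  0.006     ] [232.25620206 275.27297533]
```

{"api": "send_rows", "payload": {"rows": [[[0.081,0.057,0.067,0.001],[0.161,0.113,0.133,0.003],[0.242,0.17,0.2,0.004],[0.323,0.227,0.267,0.006],[0.403,0.283,0.333,0.007],[0.403,0.283,0.333,0.007],[0.403,0.283,0.467,0.007],[0.403,0.283,0.6,0.007],[0.403,0.283,0.733,0.007],[0.403,0.283,0.77,0.007],[0.403,0.283,0.807,0.007],[0.403,0.283,0.843,0.007],[0.403,0.283,0.843,0.007],[0.403,0.283,0.843,0.007]]], "claw": 1, "newtons": 30}}

```text
time: 7.65
ee_pos: [0.431, -0.2556, 0.0681]
tool_rot: [0.001, 0.022, 1.0, -0.001]
wrist_force: [0.1, 0.8, 0.4]
grip_width: 0.0943
gripper_force: 0.0
```

{"api": "send_rows", "payload": {"rows": [[[0,0,0,0],[0,0,0,0],[0,0,0,0],[0,0,0,0],[0,0,0,0],[0,0,0,0],[0,0,0,0],[0,0,0,0]]], "claw": 0, "newtons": 30}}

```text
time: 8.32
ee_pos: [0.43, -0.2548, 0.0668]
tool_rot: [0.0, 0.022, 1.0, -0.0]
wrist_force: [0.1, 0.4, 2.1]
grip_width: 0.0582
gripper_force: 30.0
```

```bash
python3 mv.py "0.429 -0.255 0.082 87.5 8 0" "0.429 -0.255 0.217 87.5 25 0" "0.44 0.02 0.217 87.5 30 0"
```

```text
18 ROWS
[[0, 0, -0.025, 0], [0, 0, -0.05, 0], [0, 0, -0.125, 0], [0, 0, -0.2, 0], [0, 0, -0.275, 0], [0, 0, -0.35, 0], [0, 0, -0.425, 0], [0, 0, -0.5, 0], [0.001, 0.092, -0.5, 0], [0.001, 0.184, -0.5, 0], [0.001, 0.276, -0.5, 0], [0.002, 0.367, -0.5, 0], [0.002, 0.459, -0.5, 0], [0.003, 0.551, -0.5, 0], [0.003, 0.642, -0.5, 0], [0.003, 0.734, -0.5, 0], [0.004, 0.826, -0.5, 0], [0.004, 0.918, -0.5, 0]]
```

{"api": "send_rows", "payload": {"rows": [[[0,0,-0.025,0],[0,0,-0.05,0],[0,0,-0.125,0],[0,0,-0.2,0],[0,0,-0.275,0],[0,0,-0.35,0],[0,0,-0.425,0],[0,0,-0.5,0],[0.001,0.092,-0.5,0],[0.001,0.184,-0.5,0],[0.001,0.276,-0.5,0],[0.002,0.367,-0.5,0],[0.002,0.459,-0.5,0],[0.003,0.551,-0.5,0],[0.003,0.642,-0.5,0],[0.003,0.734,-0.5,0],[0.004,0.826,-0.5,0],[0.004,0.918,-0.5,0]]]}}

```text
time: 9.82
ee_pos: [0.4404, 0.0217, 0.2172]
tool_rot: [0.0, 0.022, 1.0, -0.0]
wrist_force: [1.0, -0.6, -2.4]
grip_width: 0.0583
gripper_force: 30.0
```

```bash
python3 mv.py "0.448 0.29 0.217 87.5 28 0" "0.448 0.345 0.1 87.5 26 0" "0.448 0.345 0.0655 87.5 10 1"; python3 mv.py "0.448 0.345 0.0655 87.5 9 6"
```

```text
20 BAD
[[0.001, 0.09, 0, 0], [0.003, 0.18, 0, 0], [0.004, 0.27, 0, 0], [0.005, 0.36, 0, 0], [0.006, 0.45, 0, 0], [0.008, 0.54, 0, 0], [0.009, 0.63, 0, 0], [0.01, 0.72, 0, 0], [0.012, 0.81, 0, 0], [0.013, 0.9, 0, 0], [0.015, 0.937, 0.078, 0], [0.016, 0.973, 0.156, 0], [0.018, 1.01, 0.234, 0], [0.019, 1.047, 0.312, 0], [0.021, 1.083, 0.39, 0], [0.021, 1.083, 0.419, 0], [0.021, 1.083, 0.448, 0], [0.021, 1.083, 0.477, 0], [0.021, 1.083, 0.505, 0], [0.021, 1.083, 0.505, 0]]
7 ROWS
[[0, 0, 0, 0], [0, 0, 0, 0], [0, 0, 0, 0], [0, 0, 0, 0], [0, 0, 0, 0], [0, 0, 0, 0], [0, 0, 0, 0]]
```

{"api": "send_rows", "payload": {"rows": [[[0.001,0.09,0,0],[0.003,0.18,0,0],[0.004,0.27,0,0],[0.005,0.36,0,0],[0.006,0.45,0,0],[0.008,0.54,0,0],[0.009,0.63,0,0],[0.01,0.72,0,0],[0.012,0.81,0,0],[0.013,0.9,0,0]]]}}

```text
time: 10.65
ee_pos: [0.4482, 0.2916, 0.2171]
tool_rot: [0.0, 0.022, 1.0, 0.0]
wrist_force: [0.1, 0.1, -2.0]
grip_width: 0.0578
gripper_force: 30.0
```

```bash
python3 - <<'E'
import json
s=open("mv.py").read().replace('r=rows[-1]; json','r=rows[-1]\nif len(rows)<21 and np.abs(rows).max()<=1: json'); open("mv.py","w").write(s)
json.dump([.448,.29,.217,87.48],open("cmd.json","w"))
E
python3 mv.py "0.448 0.345 0.1 87.48 26 0" "0.448 0.345 0.0655 87.48 9 2"
```

```text
11 ROWS
[[0.002, 0.037, 0.078, 0], [0.003, 0.073, 0.156, 0], [0.005, 0.11, 0.234, 0], [0.006, 0.147, 0.312, 0], [0.008, 0.183, 0.39, 0], [0.008, 0.183, 0.419, 0], [0.008, 0.183, 0.447, 0], [0.008, 0.183, 0.476, 0], [0.008, 0.183, 0.505, 0], [0.008, 0.183, 0.505, 0], [0.008, 0.183, 0.505, 0]]
```

{"api": "send_rows", "payload": {"rows": [[[0.002,0.037,0.078,0],[0.003,0.073,0.156,0],[0.005,0.11,0.234,0],[0.006,0.147,0.312,0],[0.008,0.183,0.39,0],[0.008,0.183,0.419,0],[0.008,0.183,0.447,0],[0.008,0.183,0.476,0],[0.008,0.183,0.505,0],[0.008,0.183,0.505,0],[0.008,0.183,0.505,0],[0.008,0.183,0.505,0]]]}}

```text
time: 11.65
ee_pos: [0.449, 0.3451, 0.066]
tool_rot: [0.001, 0.022, 1.0, 0.0]
wrist_force: [0.0, 0.3, -1.0]
grip_width: 0.0582
gripper_force: 30.0
```

{"api": "send_rows", "payload": {"rows": [[[0,0,0,0],[0,0,0,0],[0,0,0,0],[0,0,0,0]]], "claw": 0.9}}

```text
time: 11.98
ee_pos: [0.4488, 0.3454, 0.0657]
tool_rot: [0.0, 0.022, 1.0, 0.0]
wrist_force: [0.2, -1.1, -0.2]
grip_width: 0.081
gripper_force: 0.0
```

```bash
python3 mv.py "0.448 0.345 0.2 87.5 35 0" "0.47 0.06 0.2 80 41 0"
```

```text
11 ROWS
[[0, 0, -0.112, 0], [0, 0, -0.224, 0], [0, 0, -0.336, 0], [0, 0, -0.448, 0], [-0.016, -0.135, -0.448, 0.003], [-0.033, -0.27, -0.448, 0.006], [-0.049, -0.405, -0.448, 0.009], [-0.066, -0.54, -0.448, 0.012], [-0.082, -0.675, -0.448, 0.015], [-0.099, -0.811, -0.448, 0.018], [-0.115, -0.946, -0.448, 0.021]]
```

{"api": "send_rows", "payload": {"rows": [[[0,0,-0.112,0],[0,0,-0.224,0],[0,0,-0.336,0],[0,0,-0.448,0],[-0.016,-0.135,-0.448,0.003],[-0.033,-0.27,-0.448,0.006],[-0.049,-0.405,-0.448,0.009],[-0.066,-0.54,-0.448,0.012],[-0.082,-0.675,-0.448,0.015],[-0.099,-0.811,-0.448,0.018],[-0.115,-0.946,-0.448,0.021]]]}}

```text
time: 12.9
ee_pos: [0.4704, 0.0584, 0.2]
tool_rot: [0.001, 0.088, 0.996, 0.0]
wrist_force: [0.5, -0.9, -0.1]
grip_width: 0.0841
gripper_force: 0.0
```

```bash
python3 mv.py "0.5065 -0.158 0.2 69 41 2" "0.5065 -0.158 0.1 69 40 0" "0.5065 -0.158 0.07 69 12 2"
```

```text
16 ROWS
[[-0.041, -0.116, 0, 0.005], [-0.082, -0.231, 0, 0.01], [-0.123, -0.347, 0, 0.015], [-0.165, -0.463, 0, 0.02], [-0.206, -0.578, 0, 0.025], [-0.247, -0.694, 0, 0.03], [-0.247, -0.694, 0, 0.03], [-0.247, -0.694, 0, 0.03], [-0.247, -0.694, 0.111, 0.03], [-0.247, -0.694, 0.222, 0.03], [-0.247, -0.694, 0.333, 0.03], [-0.247, -0.694, 0.366, 0.03], [-0.247, -0.694, 0.4, 0.03], [-0.247, -0.694, 0.433, 0.03], [-0.247, -0.694, 0.433, 0.03], [-0.247, -0.694, 0.433, 0.03]]
```

{"api": "send_rows", "payload": {"rows": [[[-0.041,-0.116,0,0.005],[-0.082,-0.231,0,0.01],[-0.123,-0.347,0,0.015],[-0.165,-0.463,0,0.02],[-0.206,-0.578,0,0.025],[-0.247,-0.694,0,0.03],[-0.247,-0.694,0,0.03],[-0.247,-0.694,0,0.03],[-0.247,-0.694,0.111,0.03],[-0.247,-0.694,0.222,0.03],[-0.247,-0.694,0.333,0.03],[-0.247,-0.694,0.366,0.03],[-0.247,-0.694,0.4,0.03],[-0.247,-0.694,0.433,0.03],[-0.247,-0.694,0.433,0.03],[-0.247,-0.694,0.433,0.03]]]}}

```text
time: 14.23
ee_pos: [0.508, -0.1576, 0.0708]
tool_rot: [0.001, 0.181, 0.984, -0.0]
wrist_force: [-0.1, 0.1, -0.8]
grip_width: 0.0844
gripper_force: 0.0
```

{"api": "send_rows", "payload": {"rows": [[[0,0,0,0],[0,0,0,0],[0,0,0,0],[0,0,0,0],[0,0,0,0],[0,0,0,0],[0,0,0,0],[0,0,0,0]]], "claw": 0, "newtons": 30}}

```text
time: 14.9
ee_pos: [0.508, -0.1579, 0.0706]
tool_rot: [0.001, 0.181, 0.983, -0.0]
wrist_force: [0.5, 0.9, 6.9]
grip_width: 0.0631
gripper_force: 30.1
```

```bash
python3 mv.py "0.5065 -0.158 0.085 69 8 0" "0.5065 -0.158 0.135 69 25 0" "0.515 0.08 0.135 69 28 1"
```

```text
14 ROWS
[[0, 0, -0.025, 0], [0, 0, -0.05, 0], [0, 0, -0.133, 0], [0, 0, -0.217, 0], [0.029, 0.084, -0.217, 0], [0.057, 0.167, -0.217, 0], [0.086, 0.251, -0.217, 0], [0.114, 0.334, -0.217, 0], [0.142, 0.418, -0.217, 0], [0.171, 0.501, -0.217, 0], [0.199, 0.584, -0.217, 0], [0.228, 0.668, -0.217, 0], [0.256, 0.751, -0.217, 0], [0.256, 0.751, -0.217, 0]]
```

{"api": "send_rows", "payload": {"rows": [[[0,0,-0.025,0],[0,0,-0.05,0],[0,0,-0.133,0],[0,0,-0.217,0],[0.029,0.084,-0.217,0],[0.057,0.167,-0.217,0],[0.086,0.251,-0.217,0],[0.114,0.334,-0.217,0],[0.142,0.418,-0.217,0],[0.171,0.501,-0.217,0],[0.199,0.584,-0.217,0],[0.228,0.668,-0.217,0],[0.256,0.751,-0.217,0],[0.256,0.751,-0.217,0]]]}}

```text
time: 16.07
ee_pos: [0.515, 0.0843, 0.1343]
tool_rot: [-0.001, 0.179, 0.984, 0.001]
wrist_force: [-0.5, -0.6, -2.4]
grip_width: 0.0624
gripper_force: 30.0
```

```bash
python3 mv.py "0.535 0.251 0.135 69 28 1" "0.535 0.251 0.09 69 22 0" "0.535 0.251 0.0685 69 8 2"
```

```text
16 ROWS
[[0.02, 0.08, 0, 0], [0.04, 0.159, 0, 0], [0.061, 0.239, 0, 0], [0.081, 0.318, 0, 0], [0.101, 0.398, 0, 0], [0.121, 0.477, 0, 0], [0.141, 0.557, 0, 0], [0.141, 0.557, 0, 0], [0.141, 0.557, 0.05, 0], [0.141, 0.557, 0.1, 0], [0.141, 0.557, 0.15, 0], [0.141, 0.557, 0.174, 0], [0.141, 0.557, 0.198, 0], [0.141, 0.557, 0.222, 0], [0.141, 0.557, 0.222, 0], [0.141, 0.557, 0.222, 0]]
```

{"api": "send_rows", "payload": {"rows": [[[0.02,0.08,0,0],[0.04,0.159,0,0],[0.061,0.239,0,0],[0.081,0.318,0,0],[0.101,0.398,0,0],[0.121,0.477,0,0],[0.141,0.557,0,0],[0.141,0.557,0,0],[0.141,0.557,0.05,0],[0.141,0.557,0.1,0],[0.141,0.557,0.15,0],[0.141,0.557,0.174,0],[0.141,0.557,0.198,0],[0.141,0.557,0.222,0],[0.141,0.557,0.222,0],[0.141,0.557,0.222,0]]]}}

```text
time: 17.4
ee_pos: [0.5361, 0.2512, 0.0685]
tool_rot: [0.0, 0.181, 0.983, 0.0]
wrist_force: [-0.3, -0.3, -2.7]
grip_width: 0.0628
gripper_force: 30.0
```

{"api": "send_rows", "payload": {"rows": [[[0,0,0,0],[0,0,0,0],[0,0,0,0],[0,0,0,0]]], "claw": 0.9}}

```text
time: 17.73
ee_pos: [0.536, 0.2516, 0.0688]
tool_rot: [0.001, 0.181, 0.983, 0.0]
wrist_force: [-0.1, -0.0, -0.4]
grip_width: 0.0839
gripper_force: 0.0
```

```bash
python3 mv.py "0.535 0.251 0.17 69 34 0" "0.53 -0.04 0.17 76 41 0"
```

```text
11 ROWS
[[0, 0, -0.113, 0], [0, 0, -0.226, 0], [0, 0, -0.338, 0], [-0.041, -0.114, -0.338, -0.002], [-0.082, -0.228, -0.338, -0.005], [-0.124, -0.342, -0.338, -0.007], [-0.165, -0.456, -0.338, -0.009], [-0.206, -0.57, -0.338, -0.012], [-0.247, -0.684, -0.338, -0.014], [-0.289, -0.798, -0.338, -0.017], [-0.33, -0.912, -0.338, -0.019]]
```

{"api": "send_rows", "payload": {"rows": [[[0,0,-0.113,0],[0,0,-0.226,0],[0,0,-0.338,0],[-0.041,-0.114,-0.338,-0.002],[-0.082,-0.228,-0.338,-0.005],[-0.124,-0.342,-0.338,-0.007],[-0.165,-0.456,-0.338,-0.009],[-0.206,-0.57,-0.338,-0.012],[-0.247,-0.684,-0.338,-0.014],[-0.289,-0.798,-0.338,-0.017],[-0.33,-0.912,-0.338,-0.019]]]}}

```text
time: 18.65
ee_pos: [0.5306, -0.0412, 0.17]
tool_rot: [0.001, 0.121, 0.993, 0.0]
wrist_force: [0.7, 0.2, 0.4]
grip_width: 0.0849
gripper_force: 0.0
```

```bash
python3 mv.py "0.525 -0.3355 0.17 86 41 2" "0.525 -0.3355 0.1 86 35 0" "0.525 -0.3355 0.066 86 12 2"
```

```text
17 ROWS
[[-0.028, -0.12, 0, -0.003], [-0.056, -0.24, 0, -0.007], [-0.083, -0.36, 0, -0.01], [-0.111, -0.48, 0, -0.014], [-0.139, -0.6, 0, -0.017], [-0.167, -0.72, 0, -0.021], [-0.195, -0.84, 0, -0.024], [-0.223, -0.96, 0, -0.028], [-0.223, -0.96, 0, -0.028], [-0.223, -0.96, 0, -0.028], [-0.223, -0.96, 0.116, -0.028], [-0.223, -0.96, 0.233, -0.028], [-0.223, -0.96, 0.271, -0.028], [-0.223, -0.96, 0.309, -0.028], [-0.223, -0.96, 0.346, -0.028], [-0.223, -0.96, 0.346, -0.028], [-0.223, -0.96, 0.346, -0.028]]
```

{"api": "send_rows", "payload": {"rows": [[[-0.028,-0.12,0,-0.003],[-0.056,-0.24,0,-0.007],[-0.083,-0.36,0,-0.01],[-0.111,-0.48,0,-0.014],[-0.139,-0.6,0,-0.017],[-0.167,-0.72,0,-0.021],[-0.195,-0.84,0,-0.024],[-0.223,-0.96,0,-0.028],[-0.223,-0.96,0,-0.028],[-0.223,-0.96,0,-0.028],[-0.223,-0.96,0.116,-0.028],[-0.223,-0.96,0.233,-0.028],[-0.223,-0.96,0.271,-0.028],[-0.223,-0.96,0.309,-0.028],[-0.223,-0.96,0.346,-0.028],[-0.223,-0.96,0.346,-0.028],[-0.223,-0.96,0.346,-0.028]]], "claw": 0.85}}

```text
time: 20.07
ee_pos: [0.5265, -0.335, 0.0665]
tool_rot: [0.0, 0.034, 0.999, -0.0]
wrist_force: [-0.2, 0.1, 0.9]
grip_width: 0.08
gripper_force: 0.0
```

{"api": "send_rows", "payload": {"rows": [[[0,0,0,0],[0,0,0,0],[0,0,0,0],[0,0,0,0],[0,0,0,0],[0,0,0,0],[0,0,0,0],[0,0,0,0]]], "claw": 0, "newtons": 25}}

```text
time: 20.73
ee_pos: [0.5267, -0.3356, 0.0672]
tool_rot: [0.001, 0.034, 0.999, -0.001]
wrist_force: [0.1, 0.9, 5.8]
grip_width: 0.0621
gripper_force: 25.0
```

```bash
python3 mv.py "0.525 -0.3355 0.081 86 6 0" "0.525 -0.3355 0.155 86 25 0" "0.50 -0.09 0.155 86 28 0"
```

```text
15 ROWS
[[0, 0, -0.017, 0], [0, 0, -0.033, 0], [0, 0, -0.05, 0], [0, 0, -0.132, 0], [0, 0, -0.214, 0], [0, 0, -0.296, 0], [0.016, 0.09, -0.296, 0], [0.031, 0.18, -0.296, 0], [0.047, 0.27, -0.296, 0], [0.062, 0.36, -0.296, 0], [0.078, 0.45, -0.296, 0], [0.093, 0.54, -0.296, 0], [0.109, 0.63, -0.296, 0], [0.125, 0.721, -0.296, 0], [0.14, 0.811, -0.296, 0]]
```

{"api": "send_rows", "payload": {"rows": [[[0,0,-0.017,0],[0,0,-0.033,0],[0,0,-0.05,0],[0,0,-0.132,0],[0,0,-0.214,0],[0,0,-0.296,0],[0.016,0.09,-0.296,0],[0.031,0.18,-0.296,0],[0.047,0.27,-0.296,0],[0.062,0.36,-0.296,0],[0.078,0.45,-0.296,0],[0.093,0.54,-0.296,0],[0.109,0.63,-0.296,0],[0.125,0.721,-0.296,0],[0.14,0.811,-0.296,0]]]}}

```text
time: 21.98
ee_pos: [0.5, -0.0883, 0.1542]
tool_rot: [-0.0, 0.034, 0.999, 0.0]
wrist_force: [-0.1, -0.5, -1.4]
grip_width: 0.0626
gripper_force: 25.0
```

```bash
python3 mv.py "0.462 0.145 0.155 86 28 1" "0.462 0.145 0.09 86 22 0" "0.462 0.145 0.0595 86 8 2"
```

```text
19 ROWS
[[0.02, 0.086, 0, 0], [0.04, 0.172, 0, 0], [0.06, 0.257, 0, 0], [0.08, 0.343, 0, 0], [0.1, 0.429, 0, 0], [0.12, 0.515, 0, 0], [0.14, 0.601, 0, 0], [0.16, 0.687, 0, 0], [0.18, 0.772, 0, 0], [0.18, 0.772, 0, 0], [0.18, 0.772, 0.072, 0], [0.18, 0.772, 0.144, 0], [0.18, 0.772, 0.216, 0], [0.18, 0.772, 0.242, 0], [0.18, 0.772, 0.267, 0], [0.18, 0.772, 0.293, 0], [0.18, 0.772, 0.318, 0], [0.18, 0.772, 0.318, 0], [0.18, 0.772, 0.318, 0]]
```

{"api": "send_rows", "payload": {"rows": [[[0.02,0.086,0,0],[0.04,0.172,0,0],[0.06,0.257,0,0],[0.08,0.343,0,0],[0.1,0.429,0,0],[0.12,0.515,0,0],[0.14,0.601,0,0],[0.16,0.687,0,0],[0.18,0.772,0,0],[0.18,0.772,0,0],[0.18,0.772,0.072,0],[0.18,0.772,0.144,0],[0.18,0.772,0.216,0],[0.18,0.772,0.242,0],[0.18,0.772,0.267,0],[0.18,0.772,0.293,0],[0.18,0.772,0.318,0],[0.18,0.772,0.318,0],[0.18,0.772,0.318,0]]]}}

```text
time: 23.57
ee_pos: [0.4634, 0.1452, 0.0597]
tool_rot: [0.001, 0.034, 0.999, 0.0]
wrist_force: [-0.0, 0.6, -2.3]
grip_width: 0.0626
gripper_force: 25.0
```

{"api": "send_rows", "payload": {"rows": [[[0,0,0,0],[0,0,0,0],[0,0,0,0],[0,0,0,0]]], "claw": 0.9}}

```text
time: 23.9
ee_pos: [0.4631, 0.1453, 0.0597]
tool_rot: [0.001, 0.034, 0.999, 0.0]
wrist_force: [0.2, 0.8, -0.3]
grip_width: 0.0833
gripper_force: 0.0
```

```bash
python3 mv.py "0.462 0.145 0.2 86 35 0" "0.54 -0.06 0.32 90 40 3"
```

```text
15 ROWS
[[0, 0, -0.094, 0], [0, 0, -0.187, 0], [0, 0, -0.281, 0], [0, 0, -0.375, 0], [0, 0, -0.468, 0], [-0.043, -0.094, -0.525, -0.001], [-0.087, -0.189, -0.583, -0.003], [-0.131, -0.284, -0.64, -0.005], [-0.175, -0.379, -0.697, -0.006], [-0.218, -0.474, -0.754, -0.008], [-0.262, -0.569, -0.811, -0.009], [-0.306, -0.663, -0.868, -0.011], [-0.306, -0.663, -0.868, -0.011], [-0.306, -0.663, -0.868, -0.011], [-0.306, -0.663, -0.868, -0.011]]
```

{"api": "send_rows", "payload": {"rows": [[[0,0,-0.094,0],[0,0,-0.187,0],[0,0,-0.281,0],[0,0,-0.375,0],[0,0,-0.468,0],[-0.043,-0.094,-0.525,-0.001],[-0.087,-0.189,-0.583,-0.003],[-0.131,-0.284,-0.64,-0.005],[-0.175,-0.379,-0.697,-0.006],[-0.218,-0.474,-0.754,-0.008],[-0.262,-0.569,-0.811,-0.009],[-0.306,-0.663,-0.868,-0.011],[-0.306,-0.663,-0.868,-0.011],[-0.306,-0.663,-0.868,-0.011],[-0.306,-0.663,-0.868,-0.011]]]}}

```text
time: 25.15
ee_pos: [0.5404, -0.0591, 0.3189]
tool_rot: [-0.0, -0.0, 1.0, 0.0]
wrist_force: [0.6, 0.3, -0.7]
grip_width: 0.0841
gripper_force: 0.0
```

```bash
python3 look.py w4 sugar_bowl saucer coaster mat
python3 - <<'E'
from h import *
f=cv2.imread("pics/w4.png")[40:290,100:640]; cv2.imwrite("pics/w4z.png",cv2.resize(f,(800,370),interpolation=cv2.INTER_CUBIC))
E
```

```text
sugar_bowl 0.75 [204.4 154.6] 185 222 136 172 1075 [ 0.5221 -0.255 ]
saucer 0.65 [161.7 159.3] 137 187 130 190 2423 [ 0.527  -0.3379]
coaster 0.68 [394.6 293.6] 378 410 277 306 706 [0.78   0.0729]
coaster 0.55 [356.4 121.2] 328 383 93 149 2529 [ 0.4727 -0.0092]
mat 0.71 [465.6 121.1] 437 488 86 141 1838 [0.4637 0.1742]
mat 0.7 [478.6 142.8] 422 558 83 203 10143 [0.4985 0.2018]
```

View pics/w4z.png

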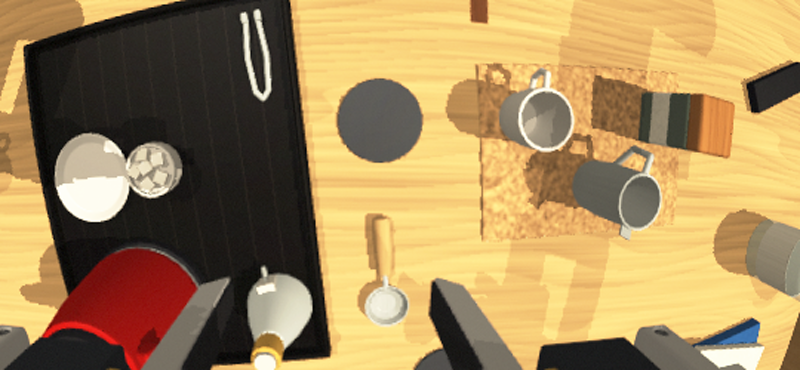

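```bash
python3 mv.py "0.5175 -0.246 0.13 76 41 2" "0.5175 -0.246 0.07 76 30 0" "0.5175 -0.246 0.0335 76 12 3";  python3 mv.py "0.5175 -0.246 0.049 76 6 0" "0.5175 -0.246 0.115 76 22 0" "0.4715 -0.010 0.115 76 25 2"; python3 mv.py "0.4715 -0.010 0.05 76 20 0" "0.4715 -0.010 0.0325 76 6 3"
```

```text
18 ROWS
[[0.011, -0.089, 0.09, 0.006], [0.021, -0.177, 0.181, 0.011], [0.032, -0.266, 0.271, 0.017], [0.043, -0.355, 0.362, 0.022], [0.054, -0.443, 0.452, 0.028], [0.064, -0.532, 0.543, 0.033], [0.075, -0.62, 0.633, 0.039], [0.075, -0.62, 0.633, 0.039], [0.075, -0.62, 0.633, 0.039], [0.075, -0.62, 0.733, 0.039], [0.075, -0.62, 0.833, 0.039], [0.075, -0.62, 0.863, 0.039], [0.075, -0.62, 0.894, 0.039], [0.075, -0.62, 0.924, 0.039], [0.075, -0.62, 0.955, 0.039], [0.075, -0.62, 0.955, 0.039], [0.075, -0.62, 0.955, 0.039], [0.075, -0.62, 0.955, 0.039]]
18 ROWS
[[0, 0, -0.017, 0], [0, 0, -0.035, 0], [0, 0, -0.052, 0], [0, 0, -0.125, 0], [0, 0, -0.199, 0], [0, 0, -0.272, 0], [0.034, 0.072, -0.272, 0], [0.068, 0.145, -0.272, 0], [0.102, 0.217, -0.272, 0], [0.136, 0.29, -0.272, 0], [0.17, 0.363, -0.272, 0], [0.204, 0.435, -0.272, 0], [0.238, 0.508, -0.272, 0], [0.272, 0.58, -0.272, 0], [0.305, 0.653, -0.272, 0], [0.339, 0.726, -0.272, 0], [0.339, 0.726, -0.272, 0], [0.339, 0.726, -0.272, 0]]
10 ROWS
[[0, 0, 0.054, 0], [0, 0, 0.108, 0], [0, 0, 0.162, 0], [0, 0, 0.217, 0], [0, 0, 0.236, 0], [0, 0, 0.256, 0], [0, 0, 0.275, 0], [0, 0, 0.275, 0], [0, 0, 0.275, 0], [0, 0, 0.275, 0]]
```

{"api": "send_rows", "payload": {"rows": [[[0.011,-0.089,0.09,0.006],[0.021,-0.177,0.181,0.011],[0.032,-0.266,0.271,0.017],[0.043,-0.355,0.362,0.022],[0.054,-0.443,0.452,0.028],[0.064,-0.532,0.543,0.033],[0.075,-0.62,0.633,0.039],[0.075,-0.62,0.633,0.039],[0.075,-0.62,0.633,0.039],[0.075,-0.62,0.733,0.039],[0.075,-0.62,0.833,0.039],[0.075,-0.62,0.863,0.039],[0.075,-0.62,0.894,0.039],[0.075,-0.62,0.924,0.039],[0.075,-0.62,0.955,0.039],[0.075,-0.62,0.955,0.039],[0.075,-0.62,0.955,0.039],[0.075,-0.62,0.955,0.039]]], "claw": 0.8}}

```text
time: 26.9
ee_pos: [0.519, -0.2459, 0.0341]
tool_rot: [0.001, 0.122, 0.993, -0.0]
wrist_force: [-0.1, 0.6, 0.4]
grip_width: 0.0756
gripper_force: 0.0
```

{"api": "send_rows", "payload": {"rows": [[[0,0,0,0],[0,0,0,0],[0,0,0,0],[0,0,0,0],[0,0,0,0],[0,0,0,0],[0,0,0,0],[0,0,0,0]]], "claw": 0, "newtons": 25}}

```text
time: 27.57
ee_pos: [0.5186, -0.2456, 0.0335]
tool_rot: [0.0, 0.122, 0.993, -0.0]
wrist_force: [1.1, 1.2, 4.5]
grip_width: 0.0565
gripper_force: 25.0
```

{"api": "send_rows", "payload": {"rows": [[[0,0,-0.017,0],[0,0,-0.035,0],[0,0,-0.052,0],[0,0,-0.125,0],[0,0,-0.199,0],[0,0,-0.272,0],[0.034,0.072,-0.272,0],[0.068,0.145,-0.272,0],[0.102,0.217,-0.272,0],[0.136,0.29,-0.272,0],[0.17,0.363,-0.272,0],[0.204,0.435,-0.272,0],[0.238,0.508,-0.272,0],[0.272,0.58,-0.272,0],[0.305,0.653,-0.272,0],[0.339,0.726,-0.272,0],[0.339,0.726,-0.272,0],[0.339,0.726,-0.272,0]]]}}

```text
time: 29.07
ee_pos: [0.4721, -0.0088, 0.1148]
tool_rot: [0.0, 0.121, 0.993, -0.0]
wrist_force: [-0.2, -0.6, -2.2]
grip_width: 0.0565
gripper_force: 25.0
```

{"api": "send_rows", "payload": {"rows": [[[0,0,0.054,0],[0,0,0.108,0],[0,0,0.162,0],[0,0,0.217,0],[0,0,0.236,0],[0,0,0.256,0],[0,0,0.275,0],[0,0,0.275,0],[0,0,0.275,0],[0,0,0.275,0]]]}}

```text
time: 29.9
ee_pos: [0.4729, -0.0098, 0.0327]
tool_rot: [0.001, 0.122, 0.993, 0.0]
wrist_force: [0.0, 0.1, -1.8]
grip_width: 0.0567
gripper_force: 25.0
```

{"api": "send_rows", "payload": {"rows": [[[0,0,0,0],[0,0,0,0],[0,0,0,0],[0,0,0,0],[0,0,0,0]]], "claw": 0.8}}

```text
time: 30.32
ee_pos: [0.4726, -0.0096, 0.0324]
tool_rot: [0.0, 0.122, 0.993, 0.0]
wrist_force: [0.1, 0.4, 0.8]
grip_width: 0.0753
gripper_force: 0.0
```

```bash
python3 mv.py "0.4715 -0.010 0.12 76 30 0" "0.55 -0.02 0.32 90 40 3"
```

```text
12 ROWS
[[0, 0, -0.097, 0], [0, 0, -0.194, 0], [0, 0, -0.292, 0], [-0.043, 0.005, -0.403, -0.007], [-0.087, 0.01, -0.514, -0.013], [-0.131, 0.015, -0.625, -0.02], [-0.174, 0.02, -0.736, -0.026], [-0.218, 0.026, -0.847, -0.033], [-0.261, 0.031, -0.958, -0.039], [-0.261, 0.031, -0.958, -0.039], [-0.261, 0.031, -0.958, -0.039], [-0.261, 0.031, -0.958, -0.039]]
```

{"api": "send_rows", "payload": {"rows": [[[0,0,-0.097,0],[0,0,-0.194,0],[0,0,-0.292,0],[-0.043,0.005,-0.403,-0.007],[-0.087,0.01,-0.514,-0.013],[-0.131,0.015,-0.625,-0.02],[-0.174,0.02,-0.736,-0.026],[-0.218,0.026,-0.847,-0.033],[-0.261,0.031,-0.958,-0.039],[-0.261,0.031,-0.958,-0.039],[-0.261,0.031,-0.958,-0.039],[-0.261,0.031,-0.958,-0.039]]]}}

```text
time: 31.32
ee_pos: [0.5502, -0.0195, 0.3184]
tool_rot: [-0.001, -0.0, 1.0, 0.0]
wrist_force: [0.0, 0.4, -0.6]
grip_width: 0.0752
gripper_force: 0.0
```

```bash
python3 look.py w5 sugar_bowl saucer coaster cup
python3 - <<'E'
from h import *
f=cv2.imread("pics/w5.png"); g=cv2.resize(f[90:160,280:400],(800,467),interpolation=cv2.INTER_CUBIC)
c=get_calibration("wrist")
for X,col in (((.4725,-.010,.005),(0,255,0)),):
    pts=[((proj(c,(X[0]+.045*np.cos(t),X[1]+.045*np.sin(t),X[2]),True)+.5-(280,90))*6.667) for t in np.linspace(0,6.28,60)]
    cv2.polylines(g,[np.int32(pts)],True,col,1)
pts=[((proj(c,(.4725+.028*np.cos(t),-.010+.028*np.sin(t),.045),True)+.5-(280,90))*6.667) for t in np.linspace(0,6.28,60)]
cv2.polylines(g,[np.int32(pts)],True,(0,0,255),1)
cv2.imwrite("pics/w5z.png",g)
E
```

```text
sugar_bowl 0.63 [546.3 114.6] 515 580 93 137 2509 [0.4445 0.3909]
sugar_bowl 0.58 [332.6 113.6] 312 351 95 132 1186 [ 0.471  -0.0066]
saucer 0.91 [141.8 156.1] 119 167 126 184 2207 [ 0.5289 -0.3403]
coaster 0.61 [379.9 290.1] 357 400 271 307 1247 [0.78   0.0833]
coaster 0.59 [338.6 130.5] 302 360 86 143 1627 [0.4971 0.0028]
cup 0.67 [444.3 109.8] 414 462 77 134 1908 [0.4576 0.1736]
cup 0.61 [ 56.  142.6] 38 78 122 160 1172 [ 0.4865 -0.5754]
```

View pics/w5z.png

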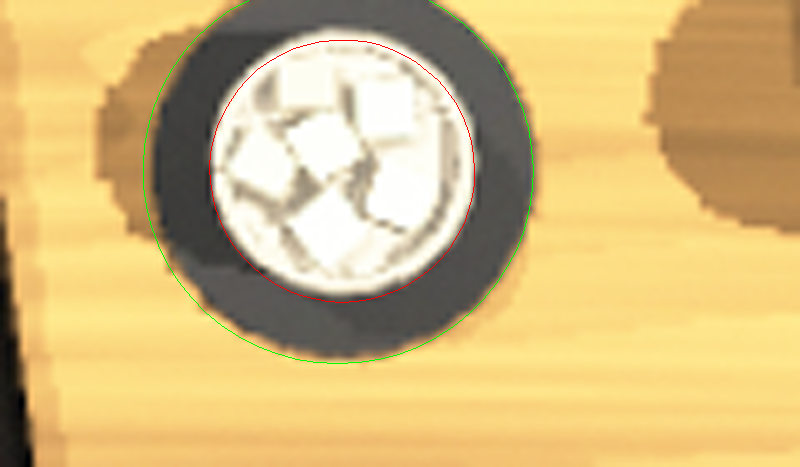

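```bash
python3 - <<'E'
from tri import *
c=pickle.load(open("w4.pkl","rb"))["cal"]; print(atz(c,(162.3,160),.012,True))
E
python3 mv.py "0.462 0.145 0.17 86 41 2" "0.462 0.145 0.1 86 35 0" "0.462 0.145 0.0595 86 12 2"; python3 mv.py  "0.462 0.145 0.0745 86 6 0" "0.462 0.145 0.155 86 25 0" "0.50 -0.09 0.155 86 28 0";python3 mv.py "0.525 -0.3355 0.155 86 26 2" "0.525 -0.3355 0.09 86 22 0" "0.525 -0.3355 0.0665 86 6 3"
```

```text
[ 0.52741141 -0.33333709  0.012     ]
16 ROWS
[[0.049, 0.092, 0.083, 0.002], [0.098, 0.183, 0.167, 0.004], [0.146, 0.275, 0.25, 0.006], [0.195, 0.366, 0.333, 0.007], [0.244, 0.458, 0.416, 0.009], [0.293, 0.55, 0.5, 0.011], [0.293, 0.55, 0.5, 0.011], [0.293, 0.55, 0.5, 0.011], [0.293, 0.55, 0.616, 0.011], [0.293, 0.55, 0.733, 0.011], [0.293, 0.55, 0.767, 0.011], [0.293, 0.55, 0.8, 0.011], [0.293, 0.55, 0.834, 0.011], [0.293, 0.55, 0.868, 0.011], [0.293, 0.55, 0.868, 0.011], [0.293, 0.55, 0.868, 0.011]]
16 ROWS
[[0, 0, -0.017, 0], [0, 0, -0.033, 0], [0, 0, -0.05, 0], [0, 0, -0.117, 0], [0, 0, -0.184, 0], [0, 0, -0.251, 0], [0, 0, -0.318, 0], [-0.02, -0.086, -0.318, 0], [-0.04, -0.172, -0.318, 0], [-0.06, -0.258, -0.318, 0], [-0.08, -0.344, -0.318, 0], [-0.1, -0.43, -0.318, 0], [-0.12, -0.516, -0.318, 0], [-0.14, -0.601, -0.318, 0], [-0.161, -0.687, -0.318, 0], [-0.181, -0.773, -0.318, 0]]
22 BAD
[[-0.014, -0.081, 0, 0], [-0.028, -0.162, 0, 0], [-0.042, -0.243, 0, 0], [-0.056, -0.324, 0, 0], [-0.07, -0.405, 0, 0], [-0.084, -0.486, 0, 0], [-0.097, -0.568, 0, 0], [-0.111, -0.649, 0, 0], [-0.125, -0.73, 0, 0], [-0.139, -0.811, 0, 0], [-0.139, -0.811, 0, 0], [-0.139, -0.811, 0, 0], [-0.139, -0.811, 0.072, 0], [-0.139, -0.811, 0.144, 0], [-0.139, -0.811, 0.216, 0], [-0.139, -0.811, 0.236, 0], [-0.139, -0.811, 0.255, 0], [-0.139, -0.811, 0.275, 0], [-0.139, -0.811, 0.295, 0], [-0.139, -0.811, 0.295, 0], [-0.139, -0.811, 0.295, 0], [-0.139, -0.811, 0.295, 0]]
```

{"api": "send_rows", "payload": {"rows": [[[0.049,0.092,0.083,0.002],[0.098,0.183,0.167,0.004],[0.146,0.275,0.25,0.006],[0.195,0.366,0.333,0.007],[0.244,0.458,0.416,0.009],[0.293,0.55,0.5,0.011],[0.293,0.55,0.5,0.011],[0.293,0.55,0.5,0.011],[0.293,0.55,0.616,0.011],[0.293,0.55,0.733,0.011],[0.293,0.55,0.767,0.011],[0.293,0.55,0.8,0.011],[0.293,0.55,0.834,0.011],[0.293,0.55,0.868,0.011],[0.293,0.55,0.868,0.011],[0.293,0.55,0.868,0.011]]], "claw": 0.88}}

```text
time: 32.9
ee_pos: [0.4631, 0.1454, 0.0596]
tool_rot: [0.0, 0.034, 0.999, 0.0]
wrist_force: [0.8, -0.4, -0.2]
grip_width: 0.0827
gripper_force: 0.0
```

{"api": "send_rows", "payload": {"rows": [[[0,0,0,0],[0,0,0,0],[0,0,0,0],[0,0,0,0],[0,0,0,0],[0,0,0,0],[0,0,0,0],[0,0,0,0]]], "claw": 0, "newtons": 25}}

```text
time: 33.57
ee_pos: [0.4632, 0.1455, 0.0599]
tool_rot: [0.001, 0.034, 0.999, 0.0]
wrist_force: [-0.7, -1.0, 4.0]
grip_width: 0.0627
gripper_force: 25.0
```

{"api": "send_rows", "payload": {"rows": [[[0,0,-0.017,0],[0,0,-0.033,0],[0,0,-0.05,0],[0,0,-0.117,0],[0,0,-0.184,0],[0,0,-0.251,0],[0,0,-0.318,0],[-0.02,-0.086,-0.318,0],[-0.04,-0.172,-0.318,0],[-0.06,-0.258,-0.318,0],[-0.08,-0.344,-0.318,0],[-0.1,-0.43,-0.318,0],[-0.12,-0.516,-0.318,0],[-0.14,-0.601,-0.318,0],[-0.161,-0.687,-0.318,0],[-0.181,-0.773,-0.318,0]]]}}

```text
time: 34.9
ee_pos: [0.5006, -0.0907, 0.1543]
tool_rot: [-0.0, 0.034, 0.999, 0.0]
wrist_force: [0.2, 0.8, -2.3]
grip_width: 0.0623
gripper_force: 25.0
```

{"api": "send_rows", "payload": {"rows": [[[-0.014,-0.081,0,0],[-0.028,-0.162,0,0],[-0.042,-0.243,0,0],[-0.056,-0.324,0,0],[-0.07,-0.405,0,0],[-0.084,-0.486,0,0],[-0.097,-0.568,0,0],[-0.111,-0.649,0,0],[-0.125,-0.73,0,0],[-0.139,-0.811,0,0],[-0.139,-0.811,0,0],[-0.139,-0.811,0,0]]]}}

```text
time: 35.9
ee_pos: [0.5253, -0.3359, 0.1535]
tool_rot: [-0.001, 0.035, 0.999, 0.001]
wrist_force: [-0.3, 0.7, -2.4]
grip_width: 0.0622
gripper_force: 25.0
```

```bash
python3 mv.py "0.525 -0.3355 0.155 86 26 2"; python3 mv.py "0.525 -0.3355 0.09 86 22 0" "0.525 -0.3355 0.066 86 6 3"
```

```text
12 ROWS
[[-0.014, -0.081, 0, 0], [-0.028, -0.162, 0, 0], [-0.042, -0.243, 0, 0], [-0.056, -0.324, 0, 0], [-0.07, -0.405, 0, 0], [-0.084, -0.486, 0, 0], [-0.097, -0.568, 0, 0], [-0.111, -0.649, 0, 0], [-0.125, -0.73, 0, 0], [-0.139, -0.811, 0, 0], [-0.139, -0.811, 0, 0], [-0.139, -0.811, 0, 0]]
10 ROWS
[[0, 0, 0.072, 0], [0, 0, 0.144, 0], [0, 0, 0.216, 0], [0, 0, 0.236, 0], [0, 0, 0.256, 0], [0, 0, 0.276, 0], [0, 0, 0.296, 0], [0, 0, 0.296, 0], [0, 0, 0.296, 0], [0, 0, 0.296, 0]]
```

{"api": "send_rows", "payload": {"rows": [[[0,0,0.072,0],[0,0,0.144,0],[0,0,0.216,0],[0,0,0.236,0],[0,0,0.256,0],[0,0,0.276,0],[0,0,0.296,0],[0,0,0.296,0],[0,0,0.296,0],[0,0,0.296,0]]]}}

```text
time: 36.73
ee_pos: [0.5263, -0.3355, 0.0667]
tool_rot: [0.001, 0.034, 0.999, -0.0]
wrist_force: [0.2, -0.2, -1.5]
grip_width: 0.062
gripper_force: 25.0
```

{"api": "send_rows", "payload": {"rows": [[[0,0,0,0],[0,0,0,0],[0,0,0,0],[0,0,0,0]]], "claw": 0.88}}

```text
time: 37.07
ee_pos: [0.5259, -0.3354, 0.0661]
tool_rot: [0.0, 0.034, 0.999, -0.0]
wrist_force: [-0.3, 0.3, -0.8]
grip_width: 0.0821
gripper_force: 0.0
```

```bash
python3 mv.py "0.525 -0.3355 0.17 86 35 0" "0.53 -0.05 0.17 80 41 0"; python3 mv.py "0.535 0.23 0.17 69 41 0"; python3 mv.py "0.535 0.251 0.17 69 41 2" "0.535 0.251 0.1 69 40 0" "0.535 0.251 0.068 69 12 2"
```

```text
10 ROWS
[[0, 0, -0.115, 0], [0, 0, -0.231, 0], [0, 0, -0.346, 0], [0.007, 0.136, -0.346, 0.002], [0.014, 0.272, -0.346, 0.005], [0.021, 0.408, -0.346, 0.007], [0.028, 0.543, -0.346, 0.01], [0.035, 0.679, -0.346, 0.012], [0.042, 0.815, -0.346, 0.014], [0.049, 0.951, -0.346, 0.017]]
7 ROWS
[[0.021, 0.132, 0, 0.004], [0.042, 0.263, 0, 0.009], [0.063, 0.395, 0, 0.013], [0.084, 0.527, 0, 0.017], [0.105, 0.658, 0, 0.022], [0.126, 0.79, 0, 0.026], [0.147, 0.922, 0, 0.03]]
10 ROWS
[[0.025, 0.065, 0, 0], [0.025, 0.065, 0, 0], [0.025, 0.065, 0, 0], [0.025, 0.065, 0.116, 0], [0.025, 0.065, 0.233, 0], [0.025, 0.065, 0.269, 0], [0.025, 0.065, 0.304, 0], [0.025, 0.065, 0.34, 0], [0.025, 0.065, 0.34, 0], [0.025, 0.065, 0.34, 0]]
```

{"api": "send_rows", "payload": {"rows": [[[0,0,-0.115,0],[0,0,-0.231,0],[0,0,-0.346,0],[0.007,0.136,-0.346,0.002],[0.014,0.272,-0.346,0.005],[0.021,0.408,-0.346,0.007],[0.028,0.543,-0.346,0.01],[0.035,0.679,-0.346,0.012],[0.042,0.815,-0.346,0.014],[0.049,0.951,-0.346,0.017]]]}}

```text
time: 37.9
ee_pos: [0.5304, -0.0478, 0.1698]
tool_rot: [0.0, 0.088, 0.996, 0.0]
wrist_force: [1.1, -0.2, -0.5]
grip_width: 0.0828
gripper_force: 0.0
```

{"api": "send_rows", "payload": {"rows": [[[0.021,0.132,0,0.004],[0.042,0.263,0,0.009],[0.063,0.395,0,0.013],[0.084,0.527,0,0.017],[0.105,0.658,0,0.022],[0.126,0.79,0,0.026],[0.147,0.922,0,0.03]]]}}

```text
time: 38.48
ee_pos: [0.5352, 0.2325, 0.1699]
tool_rot: [0.0, 0.182, 0.983, 0.0]
wrist_force: [1.5, -0.2, 0.1]
grip_width: 0.083
gripper_force: 0.0
```

{"api": "send_rows", "payload": {"rows": [[[0.025,0.065,0,0],[0.025,0.065,0,0],[0.025,0.065,0,0],[0.025,0.065,0.116,0],[0.025,0.065,0.233,0],[0.025,0.065,0.269,0],[0.025,0.065,0.304,0],[0.025,0.065,0.34,0],[0.025,0.065,0.34,0],[0.025,0.065,0.34,0]]]}}

```text
time: 39.32
ee_pos: [0.5361, 0.2511, 0.0684]
tool_rot: [0.001, 0.181, 0.983, 0.0]
wrist_force: [0.7, 1.0, -0.3]
grip_width: 0.0829
gripper_force: 0.0
```

{"api": "send_rows", "payload": {"rows": [[[0,0,0,0],[0,0,0,0],[0,0,0,0],[0,0,0,0],[0,0,0,0],[0,0,0,0],[0,0,0,0],[0,0,0,0]]], "claw": 0, "newtons": 30}}

```text
time: 39.98
ee_pos: [0.5362, 0.2516, 0.0688]
tool_rot: [0.001, 0.181, 0.984, 0.001]
wrist_force: [0.2, -1.0, 5.9]
grip_width: 0.0626
gripper_force: 30.1
```

```bash
python3 mv.py "0.535 0.251 0.083 69 8 0" "0.535 0.251 0.15 69 24 0" "0.515 0.05 0.15 69 27 0"; python3 mv.py "0.5065 -0.158 0.15 69 27 2"; python3 mv.py "0.5065 -0.158 0.095 69 20 0" "0.5065 -0.158 0.07 69 7 3"
```

```text
13 ROWS
[[0, 0, -0.025, 0], [0, 0, -0.05, 0], [0, 0, -0.125, 0], [0, 0, -0.199, 0], [0, 0, -0.274, 0], [-0.022, -0.081, -0.274, 0], [-0.044, -0.162, -0.274, 0], [-0.066, -0.244, -0.274, 0], [-0.089, -0.325, -0.274, 0], [-0.111, -0.406, -0.274, 0], [-0.133, -0.487, -0.274, 0], [-0.155, -0.568, -0.274, 0], [-0.177, -0.65, -0.274, 0]]
10 ROWS
[[-0.028, -0.082, 0, 0], [-0.055, -0.164, 0, 0], [-0.083, -0.247, 0, 0], [-0.11, -0.329, 0, 0], [-0.138, -0.411, 0, 0], [-0.165, -0.493, 0, 0], [-0.193, -0.575, 0, 0], [-0.22, -0.658, 0, 0], [-0.22, -0.658, 0, 0], [-0.22, -0.658, 0, 0]]
10 ROWS
[[0, 0, 0.061, 0], [0, 0, 0.122, 0], [0, 0, 0.184, 0], [0, 0, 0.205, 0], [0, 0, 0.225, 0], [0, 0, 0.246, 0], [0, 0, 0.267, 0], [0, 0, 0.267, 0], [0, 0, 0.267, 0], [0, 0, 0.267, 0]]
```

{"api": "send_rows", "payload": {"rows": [[[0,0,-0.025,0],[0,0,-0.05,0],[0,0,-0.125,0],[0,0,-0.199,0],[0,0,-0.274,0],[-0.022,-0.081,-0.274,0],[-0.044,-0.162,-0.274,0],[-0.066,-0.244,-0.274,0],[-0.089,-0.325,-0.274,0],[-0.111,-0.406,-0.274,0],[-0.133,-0.487,-0.274,0],[-0.155,-0.568,-0.274,0],[-0.177,-0.65,-0.274,0]]]}}

```text
time: 41.07
ee_pos: [0.5149, 0.0492, 0.1494]
tool_rot: [-0.001, 0.181, 0.983, 0.0]
wrist_force: [-0.3, -1.0, -1.8]
grip_width: 0.0628
gripper_force: 30.0
```

{"api": "send_rows", "payload": {"rows": [[[-0.028,-0.082,0,0],[-0.055,-0.164,0,0],[-0.083,-0.247,0,0],[-0.11,-0.329,0,0],[-0.138,-0.411,0,0],[-0.165,-0.493,0,0],[-0.193,-0.575,0,0],[-0.22,-0.658,0,0],[-0.22,-0.658,0,0],[-0.22,-0.658,0,0]]]}}

```text
time: 41.9
ee_pos: [0.5066, -0.1585, 0.1492]
tool_rot: [-0.001, 0.182, 0.983, 0.001]
wrist_force: [0.0, 0.8, -1.6]
grip_width: 0.0627
gripper_force: 30.0
```

{"api": "send_rows", "payload": {"rows": [[[0,0,0.061,0],[0,0,0.122,0],[0,0,0.184,0],[0,0,0.205,0],[0,0,0.225,0],[0,0,0.246,0],[0,0,0.267,0],[0,0,0.267,0],[0,0,0.267,0],[0,0,0.267,0]]]}}

```text
time: 42.73
ee_pos: [0.5075, -0.1577, 0.0702]
tool_rot: [0.001, 0.181, 0.983, 0.0]
wrist_force: [0.3, 0.6, -1.6]
grip_width: 0.063
gripper_force: 30.0
```

{"api": "send_rows", "payload": {"rows": [[[0,0,0,0],[0,0,0,0],[0,0,0,0],[0,0,0,0]]], "claw": 0.9}}

```text
time: 43.07
ee_pos: [0.5073, -0.1579, 0.07]
tool_rot: [0.0, 0.181, 0.983, -0.0]
wrist_force: [1.2, 0.2, 0.0]
grip_width: 0.0832
gripper_force: 0.0
```

```bash
python3 mv.py "0.5065 -0.158 0.22 69 38 0" "0.47 0.08 0.22 82 41 0"; python3 mv.py "0.448 0.33 0.2 87.5 41 0"; python3 mv.py "0.448 0.345 0.2 87.5 41 2" "0.448 0.345 0.1 87.5 40 0" "0.448 0.345 0.0655 87.5 12 2"
```

```text
10 ROWS
[[0, 0, -0.125, 0], [0, 0, -0.25, 0], [0, 0, -0.375, 0], [0, 0, -0.5, 0], [0.066, 0.117, -0.5, -0.006], [0.132, 0.233, -0.5, -0.012], [0.198, 0.349, -0.5, -0.018], [0.264, 0.466, -0.5, -0.024], [0.33, 0.582, -0.5, -0.03], [0.396, 0.698, -0.5, -0.036]]
7 ROWS
[[0.027, 0.117, 0.01, -0.002], [0.054, 0.233, 0.019, -0.004], [0.08, 0.35, 0.029, -0.006], [0.107, 0.466, 0.038, -0.009], [0.134, 0.583, 0.048, -0.011], [0.161, 0.699, 0.057, -0.013], [0.187, 0.816, 0.067, -0.015]]
11 ROWS
[[0.003, 0.05, 0, 0], [0.003, 0.05, 0, 0], [0.003, 0.05, 0, 0], [0.003, 0.05, 0.111, 0], [0.003, 0.05, 0.222, 0], [0.003, 0.05, 0.333, 0], [0.003, 0.05, 0.371, 0], [0.003, 0.05, 0.41, 0], [0.003, 0.05, 0.448, 0], [0.003, 0.05, 0.448, 0], [0.003, 0.05, 0.448, 0]]
```

{"api": "send_rows", "payload": {"rows": [[[0,0,-0.125,0],[0,0,-0.25,0],[0,0,-0.375,0],[0,0,-0.5,0],[0.066,0.117,-0.5,-0.006],[0.132,0.233,-0.5,-0.012],[0.198,0.349,-0.5,-0.018],[0.264,0.466,-0.5,-0.024],[0.33,0.582,-0.5,-0.03],[0.396,0.698,-0.5,-0.036]]]}}

```text
time: 43.9
ee_pos: [0.47, 0.0819, 0.22]
tool_rot: [0.001, 0.068, 0.998, 0.0]
wrist_force: [0.7, 0.2, -1.0]
grip_width: 0.0847
gripper_force: 0.0
```

{"api": "send_rows", "payload": {"rows": [[[0.027,0.117,0.01,-0.002],[0.054,0.233,0.019,-0.004],[0.08,0.35,0.029,-0.006],[0.107,0.466,0.038,-0.009],[0.134,0.583,0.048,-0.011],[0.161,0.699,0.057,-0.013],[0.187,0.816,0.067,-0.015]]]}}

```text
time: 44.48
ee_pos: [0.4482, 0.3322, 0.1997]
tool_rot: [0.0, 0.021, 1.0, 0.0]
wrist_force: [0.2, 0.1, -0.8]
grip_width: 0.0846
gripper_force: 0.0
```

{"api": "send_rows", "payload": {"rows": [[[0.003,0.05,0,0],[0.003,0.05,0,0],[0.003,0.05,0,0],[0.003,0.05,0.111,0],[0.003,0.05,0.222,0],[0.003,0.05,0.333,0],[0.003,0.05,0.371,0],[0.003,0.05,0.41,0],[0.003,0.05,0.448,0],[0.003,0.05,0.448,0],[0.003,0.05,0.448,0]]]}}

```text
time: 45.4
ee_pos: [0.4492, 0.3454, 0.0661]
tool_rot: [0.001, 0.022, 1.0, 0.0]
wrist_force: [0.5, 0.3, 0.3]
grip_width: 0.0848
gripper_force: 0.0
```

{"api": "send_rows", "payload": {"rows": [[[0,0,0,0],[0,0,0,0],[0,0,0,0],[0,0,0,0],[0,0,0,0],[0,0,0,0],[0,0,0,0],[0,0,0,0]]], "claw": 0, "newtons": 30}}

```text
time: 46.07
ee_pos: [0.4488, 0.3457, 0.0659]
tool_rot: [0.001, 0.022, 1.0, 0.0]
wrist_force: [-0.2, -0.5, 4.8]
grip_width: 0.0583
gripper_force: 30.0
```

```bash
python3 mv.py "0.448 0.345 0.08 87.5 8 0" "0.448 0.345 0.217 87.5 25 0" "0.44 0.07 0.217 87.5 27 0"; python3 mv.py "0.435 -0.19 0.217 87.5 27 0"; python3 mv.py "0.429 -0.255 0.217 87.5 27 2" "0.429 -0.255 0.095 87.5 24 0" "0.429 -0.255 0.067 87.5 7 3"
```

```text
19 ROWS
[[0, 0, -0.024, 0], [0, 0, -0.048, 0], [0, 0, -0.124, 0], [0, 0, -0.201, 0], [0, 0, -0.277, 0], [0, 0, -0.353, 0], [0, 0, -0.429, 0], [0, 0, -0.505, 0], [-0.002, -0.084, -0.505, 0], [-0.003, -0.167, -0.505, 0], [-0.004, -0.25, -0.505, 0], [-0.005, -0.334, -0.505, 0], [-0.007, -0.417, -0.505, 0], [-0.008, -0.501, -0.505, 0], [-0.009, -0.584, -0.505, 0], [-0.01, -0.667, -0.505, 0], [-0.012, -0.751, -0.505, 0], [-0.013, -0.834, -0.505, 0], [-0.014, -0.917, -0.505, 0]]
10 ROWS
[[-0.002, -0.087, 0, 0], [-0.004, -0.173, 0, 0], [-0.006, -0.26, 0, 0], [-0.009, -0.347, 0, 0], [-0.011, -0.433, 0, 0], [-0.013, -0.52, 0, 0], [-0.015, -0.607, 0, 0], [-0.017, -0.694, 0, 0], [-0.019, -0.78, 0, 0], [-0.022, -0.867, 0, 0]]
18 ROWS
[[0.004, -0.072, 0, 0], [0.007, -0.145, 0, 0], [0.011, -0.217, 0, 0], [0.011, -0.217, 0, 0], [0.011, -0.217, 0, 0], [0.011, -0.217, 0.068, 0], [0.011, -0.217, 0.136, 0], [0.011, -0.217, 0.203, 0], [0.011, -0.217, 0.271, 0], [0.011, -0.217, 0.339, 0], [0.011, -0.217, 0.407, 0], [0.011, -0.217, 0.43, 0], [0.011, -0.217, 0.453, 0], [0.011, -0.217, 0.477, 0], [0.011, -0.217, 0.5, 0], [0.011, -0.217, 0.5, 0], [0.011, -0.217, 0.5, 0], [0.011, -0.217, 0.5, 0]]
```

{"api": "send_rows", "payload": {"rows": [[[0,0,-0.024,0],[0,0,-0.048,0],[0,0,-0.124,0],[0,0,-0.201,0],[0,0,-0.277,0],[0,0,-0.353,0],[0,0,-0.429,0],[0,0,-0.505,0],[-0.002,-0.084,-0.505,0],[-0.003,-0.167,-0.505,0],[-0.004,-0.25,-0.505,0],[-0.005,-0.334,-0.505,0],[-0.007,-0.417,-0.505,0],[-0.008,-0.501,-0.505,0],[-0.009,-0.584,-0.505,0],[-0.01,-0.667,-0.505,0],[-0.012,-0.751,-0.505,0],[-0.013,-0.834,-0.505,0],[-0.014,-0.917,-0.505,0]]]}}

```text
time: 47.65
ee_pos: [0.4401, 0.0693, 0.2167]
tool_rot: [-0.0, 0.022, 1.0, 0.0]
wrist_force: [-0.1, -0.2, -1.9]
grip_width: 0.0578
gripper_force: 30.0
```

{"api": "send_rows", "payload": {"rows": [[[-0.002,-0.087,0,0],[-0.004,-0.173,0,0],[-0.006,-0.26,0,0],[-0.009,-0.347,0,0],[-0.011,-0.433,0,0],[-0.013,-0.52,0,0],[-0.015,-0.607,0,0],[-0.017,-0.694,0,0],[-0.019,-0.78,0,0],[-0.022,-0.867,0,0]]]}}

```text
time: 48.48
ee_pos: [0.4354, -0.1908, 0.2166]
tool_rot: [-0.0, 0.022, 1.0, 0.0]
wrist_force: [0.2, -0.5, -1.5]
grip_width: 0.0577
gripper_force: 30.0
```

{"api": "send_rows", "payload": {"rows": [[[0.004,-0.072,0,0],[0.007,-0.145,0,0],[0.011,-0.217,0,0],[0.011,-0.217,0,0],[0.011,-0.217,0,0],[0.011,-0.217,0.068,0],[0.011,-0.217,0.136,0],[0.011,-0.217,0.203,0],[0.011,-0.217,0.271,0],[0.011,-0.217,0.339,0],[0.011,-0.217,0.407,0],[0.011,-0.217,0.43,0],[0.011,-0.217,0.453,0],[0.011,-0.217,0.477,0],[0.011,-0.217,0.5,0],[0.011,-0.217,0.5,0],[0.011,-0.217,0.5,0],[0.011,-0.217,0.5,0]]]}}

```text
time: 49.98
ee_pos: [0.4304, -0.2549, 0.0674]
tool_rot: [0.001, 0.022, 1.0, -0.0]
wrist_force: [0.9, 1.0, 0.2]
grip_width: 0.0578
gripper_force: 30.0
```

{"api": "send_rows", "payload": {"rows": [[[0,0,0,0],[0,0,0,0],[0,0,0,0],[0,0,0,0]]], "claw": 0.9}}

```text
time: 50.32
ee_pos: [0.4299, -0.2547, 0.0668]
tool_rot: [0.0, 0.022, 1.0, -0.0]
wrist_force: [0.5, -0.6, -0.5]
grip_width: 0.0812
gripper_force: 0.0
```

```bash
python3 mv.py "0.429 -0.255 0.22 87.5 38 0" "0.55 -0.20 0.32 90 40 3"
```

```text
13 ROWS
[[0, 0, -0.102, 0], [0, 0, -0.204, 0], [0, 0, -0.306, 0], [0, 0, -0.408, 0], [0, 0, -0.51, 0], [-0.079, 0.04, -0.577, -0.001], [-0.158, 0.08, -0.643, -0.003], [-0.237, 0.12, -0.71, -0.004], [-0.316, 0.16, -0.777, -0.006], [-0.395, 0.201, -0.843, -0.007], [-0.395, 0.201, -0.843, -0.007], [-0.395, 0.201, -0.843, -0.007], [-0.395, 0.201, -0.843, -0.007]]
```

{"api": "send_rows", "payload": {"rows": [[[0,0,-0.102,0],[0,0,-0.204,0],[0,0,-0.306,0],[0,0,-0.408,0],[0,0,-0.51,0],[-0.079,0.04,-0.577,-0.001],[-0.158,0.08,-0.643,-0.003],[-0.237,0.12,-0.71,-0.004],[-0.316,0.16,-0.777,-0.006],[-0.395,0.201,-0.843,-0.007],[-0.395,0.201,-0.843,-0.007],[-0.395,0.201,-0.843,-0.007],[-0.395,0.201,-0.843,-0.007],[-0.395,0.201,-0.843,-0.007]]]}}

```text
time: 51.48
ee_pos: [0.5496, -0.1999, 0.3182]
tool_rot: [-0.001, 0.0, 1.0, 0.0]
wrist_force: [0.3, 0.4, -1.4]
grip_width: 0.0843
gripper_force: 0.0
```

```bash
python3 look.py w6 cup saucer
python3 - <<'E'
from h import *
a=cv2.imread("pics/w2.png")[30:230,180:480]; b=cv2.imread("pics/w6.png")[30:230,180:480]
cv2.imwrite("pics/cmp.png",np.vstack([cv2.resize(q,(450,300),interpolation=cv2.INTER_CUBIC) for q in (a,b)]))
E
```

```text
cup 0.85 [230.7 152.9] 203 252 118 180 1996 [ 0.5292 -0.3494]
cup 0.75 [121.6 133.2] 101 147 111 154 1512 [ 0.4837 -0.5626]
cup 0.45 [446.5 119.1] 429 467 100 138 1166 [ 0.4718 -0.0022]
saucer 0.89 [251.9 147.6] 212 270 119 183 1349 [ 0.5216 -0.3137]
```

View pics/cmp.png

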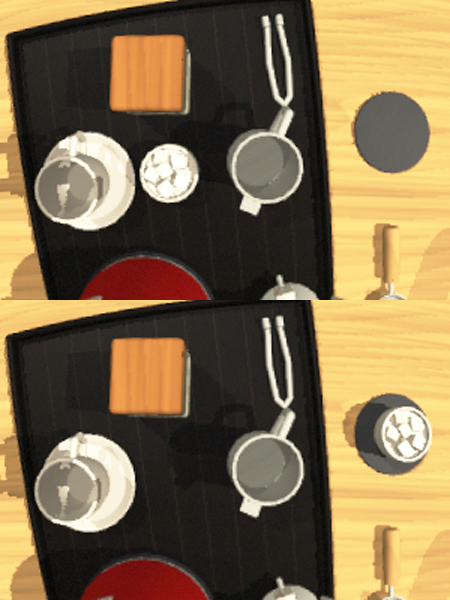

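```bash
python3 -c "
from workcell import robot; print(robot.close_job())"
```

```text
the job is handed in; nothing more can be done
None
```

The job is handed in, but the hand-in call gave no verdict. The sugar bowl stands within about 2 mm of the slate coaster's centre, and the last camera picture shows the cup on its saucer and the jug, tin and tray bystanders back where they began, all upright, with about 51 s of the 147 s used.

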